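# Refill the brush machine's feeder

### The job

Lift the cover plate off the green feeder and lay it flat on the blue rubber mat, drop every turned wooden brush blank that stands on the bench down the feeder's tube, then press the stack down with the ramming rod until it bottoms out firmly. When that is done, stand the rod upright in its red cup again and seat the cover back flush on its two pins, leaving everything else on the bench alone.

Things in the scene. Friction and masses are not known exactly. Their poses are not given: they have to be found in the camera images.
- mouth (a point): Centre of the feeder's tube mouth, level with its flat top deck. The feeder is a fixed green block 120 (x) by 164 (y) by 166 mm high with a vertical tube of 54 mm bore opening in the middle of the deck (3 mm chamfer at the edge). Two steel pins, 8 mm thick and 14 mm tall with tapered tips, stand on the deck at 66 mm to either side of the tube along this point's y axis. z is up. The cover lies over it at the start. Inside the tube the blanks come to rest on a brass follower.
- follower (a joint): The brass follower disc in the tube, in m downwards: at 0 its top is 118 mm below the deck, at 0.034 it is bottomed out, 152 mm below the deck. It starts between 0 and 0.012. A friction brake of about 8 N holds it where it is left; it has no spring. Once it is bottomed out the force on the rod rises sharply above that: a press of about 15 N is firm. Four blanks dropped on it stand partly out of the mouth (up to 26 mm), two sit well inside.
- cover_grip (a point): Loose aluminium cover plate, 116 (x) by 160 (y) by 5 mm, 280 g, with two 12 mm holes 66 mm either side of its middle along y, and a dark grip bar on top: 16 mm thick (x), 74 mm long (y), rising 32 mm above the plate. This point is the middle of the bar, 21 mm above the plate's underside. It may go on either way round. At the start it is seated flush on the deck, with the pins in its holes.
- mat_top (a point): Middle of the top of the blue rubber mat, 160 (x) by 200 (y) by 4 mm, fixed to the bench, on which the cover is laid. z is up.
- rod_mid (a point): Ramming rod: round beech shaft 26 mm thick on a steel foot 44 mm across and 15 mm high, 160 mm long in all, 250 g. It stands upright, foot down, in its red cup. This point is on its axis, half-way (80 mm above the underside of the foot, 80 mm below the top); z runs towards the top.
- stand_floor (a point): Middle of the inner floor of the red cup (fixed, round, 70 mm across inside, 26 mm high, floor 5 mm above the bench) in which the rod stands.
- blank0_c (a point): Turned beech brush blank: a plain upright cylinder 48 mm across and 36 mm high, 60 g, with small dark bristle holes on its top. This point is its centre. Two to four of the four blanks are present; they stand on the bench.
- blank1_c (a point): Turned beech brush blank: a plain upright cylinder 48 mm across and 36 mm high, 60 g, with small dark bristle holes on its top. This point is its centre. Two to four of the four blanks are present; they stand on the bench.
- blank2_c (a point): Turned beech brush blank: a plain upright cylinder 48 mm across and 36 mm high, 60 g, with small dark bristle holes on its top. This point is its centre. Two to four of the four blanks are present; they stand on the bench.
- blank3_c (a point): Turned beech brush blank: a plain upright cylinder 48 mm across and 36 mm high, 60 g, with small dark bristle holes on its top. This point is its centre. Two to four of the four blanks are present; they stand on the bench.
- spool: Bystander, to be left alone: wooden spool of copper wire, 52 mm across, 55 mm high. Origin at the centre of its underside.
- tin: Bystander, to be left alone: steel tin, 56 mm across, 55 mm high. Origin at the centre of its underside.
- brush_a: Bystander, to be left alone: beech hand brush with dark bristles, 180 mm long. Origin at the centre of its underside.
- brush_b: Bystander, to be left alone: brown hand brush with tan bristles, 180 mm long. Origin at the centre of its underside.
- bundle: Bystander, to be left alone: cardboard-coloured cylinder, 80 mm across, 100 mm high. Origin at the centre of its underside.
- jar: Bystander, to be left alone: amber jar, 70 mm across, 100 mm high. Origin at the centre of its underside.
- paddle: Bystander, to be left alone: flat wooden brush back, 160 by 50 by 20 mm. Origin at the centre of its underside.
Mind the look-alikes: they are no part of the job. Of the things that look like the part that bears mouth, the smaller one is meant. What is shaped like the part that bears blank3_c but purple is not meant.

How it is judged:
On the way, in this order (a step that is already met when the one before it is completed fails the run):
1. the cover lies flat on the mat, let go (horizontal distance between cover_grip and mat_top below 0.05 m and z of cover_grip in the frame of mat_top below 0.027 m and angle between cover_grip's own z axis and vertical below 0.08 rad and contact force between the fingers and cover below 0.1 N), for 0.2 s.
2. every blank present is in the tube (horizontal distance between each of blank0_c, blank1_c, blank2_c, blank3_c and mouth below 0.008 m and z of each of blank0_c, blank1_c, blank2_c, blank3_c in the frame of mouth below 0.012 m), for 0.2 s.
3. the rod presses the stack firmly (over 10 N) with the follower bottomed out (value of joint follower above 0.032 m and (contact force between rod and blank0 above 10 N or contact force between rod and blank1 above 10 N or contact force between rod and blank2 above 10 N or contact force between rod and blank3 above 10 N)), for 0.02 s.
At the end, for the whole second after the job is handed in: Every blank present is wholly inside the tube, at least 3 mm below the deck; the follower is within 2 mm of its lower end; the cover is on its pins, flush with the deck within 3 mm, level and within 6 mm of centre; the rod stands upright in its cup within 20 mm of its centre; all at rest (horizontal distance between each of blank0_c, blank1_c, blank2_c, blank3_c and mouth below 0.008 m and z of each of blank0_c, blank1_c, blank2_c, blank3_c in the frame of mouth below -0.021 m and value of joint follower above 0.032 m and horizontal distance between cover_grip and mouth below 0.006 m and z of cover_grip in the frame of mouth below 0.024 m and angle between cover_grip's own z axis and vertical below 0.04 rad and angle between the y axis of cover_grip and the y axis of mouth, either way round below 0.08 rad and linear speed of each of cover, rod below 0.02 m/s and horizontal distance between rod_mid and stand_floor below 0.02 m and z of rod_mid in the frame of stand_floor below 0.085 m and angle between rod_mid's own z axis and vertical below 0.1 rad); the robot touches nothing.
It fails at once if a bystander is pushed more than 50 mm away or knocked over (distance of any of spool, tin, brush_a, brush_b, bundle, jar, paddle from where it was at the start of the episode above 0.05 m or angle between any of spool, tin, brush_a, brush_b, bundle, jar, paddle's own z axis and vertical above 0.5 rad).
Of blank0, blank1, blank2, blank3 only 2 to 4 are there at a start; the rules pass over those that are not, and their reading is None.
At some moment in a run one of blank0, blank1, blank2, blank3 may be knocked a few centimetres aside while the robot is not near it.
It also fails if it takes over 210 s, if anything falls off the work surface, if the arm or the gripper's body presses on something with over 40 N, if the wrist force passes 120 N, or if a joint passes its speed limit or range.

### The arm

A 6-joint arm with a two-finger parallel gripper is mounted at the origin on the work surface. World frame = base frame: x ahead of the robot, y to its left, z up, the work surface at z = 0. Lengths are in m, angles in rad, forces in N, time in s.
With the tool pointing down it reaches from about 0.4 to 0.925 m from the base axis. Payload 12.5 kg.
Tool frame: the origin (TCP) lies at the very end of the fingers, on their centre line; the grasp point (between the pads) lies 19 mm behind it; z points along the fingers, y is the line along which they close (so a half turn about z gives the same grasp; the last joint's range is limited). The gripper opens to 95 mm and grips with 3 to 60 N. Pads are 20 mm wide; open, the fingers measure 119 mm over their backs; the gripper's body (75 mm by 180 mm) begins 59 mm behind the grasp point.
Start: joints at [-1.443, 0.491, 1.559, -0, 1.092, -0.106], TCP at [0.145, -0.608, 0.215] pointing down, gripper open.
Joint ranges: [-3.1, 3.1], [-0.84, 2.19], [0.05, 2.79], [-1.13, 4.28], [0.06, 2.93], [-2.69, 2.69]. Speed limits (rad/s): [2.22, 2.22, 2.79, 3.14, 3.14, 3.14].

### API

Orientations are given as a unit quaternion [x, y, z, w].
In Python, from station import manip gives the robot as it stands.
- The arm moves only by the tool send_rows, never from a script. Its argument "rows" is a list of rows, each an object with "slide": the shift along the tool's x, y, z normalised to -1 to 1, where 1 is 0.25 m, a list of three; "dr": the turn, a rotation vector about the tool's x, y, z normalised to -1 to 1, where 1 is 2 rad, a list of three. In form: [{"slide": [x, y, z], "dr": [ax, ay, az]}, ...]. A call has 1 to 12 rows; each row is the pose to reach, as a shift and turn from the pose commanded when the call began, along the tool's axes at that moment; what a row does not reach only later rows make up. A row lasts 1/10 s, in which the tool goes at most 50 mm and 8.59 degrees, less where a joint would pass 70% of its speed; a pose out of reach is approached as far as the arm can. A call with a number of a shift or a turn outside -1 to 1 is refused whole. A call with a gripper value outside its range is refused whole. "jaw" is the opening, from -1 (shut) to 1 (fully open), so that 0 is half open, set as the call begins (left out, the last holds). The fingers move at their own pace and stop on an object; the grip force is fixed at half the most. Time passes only in rows, so rows that repeat a pose let the fingers close. It gives the time, the measured TCP pose, the force, the opening and the grip force at its end, in the units of the state.
- manip.state(): the state, without advancing time (a new reading comes with each control period).
- manip.get_image(name): name is "scene" or "top" or "wrist"; returns a dict with "img" (420x560x3 uint8, red, green, blue), "vertical_fov" (degrees; the focal length in pixels is half the picture's height over the tangent of half this angle, whatever the lens; pixels are square), "cx", "cy" (the principal point, pixels), "pose" (4x4, takes a point from camera to world coordinates). Camera axes: x right, y up, looking along -z (the intrinsics and any distortion apply to the point x, -y, -z); pixel columns grow to the right and rows downward; lengths in m; the calibration is good to about 2 mm. A picture is of the moment at which its call begins. There is no depth.
- manip.finish_job(): hands the job in; it is judged then, once.
The state is a dict: "clock": time; "q": joint angles; "joint_vel": joint speeds; "effort": joint torques, N m; "ee_pos": TCP position; "tool_rot": TCP orientation; "ft_force": force on the tool from outside, world axes, zero at the start; "wrist_torque": the same for the moment, N m; "finger_gap": opening from 0.0 (shut) to 1.0 (fully open); "grip_force": force on a finger pad.
Only numpy, scipy, OpenCV 4.12 (cv2) and the standard library are available. Lean on these libraries where they do the work, as an engineer would, in place of code of your own. Each camera call takes 0.05 s, during which the arm holds its last target. There are 200 camera calls.

## Working session

There is one attempt and no reset: what is moved stays moved. The work goes in short steps, Python scripts to look and compute and a tool call to move; the robot and the scene stay as the last step left them, time stands still between calls to the robot, and variables do not carry over. Pictures are saved under pics/ and viewed, at most 14 in all, crops included, and the job is handed in when it is done.

Besides the shell and the picture viewer there is one more tool, called after "Request:" as a command line: name --argument value ..., lists and objects as JSON in quotes. send_rows: Moves the arm, as the interface text tells. Its arguments: {"type":"object","properties":{"rows":{"type":"array"},"jaw":{"type":"number"}},"required":["rows"]}

```bash
mkdir -p pics; ls; cat > h.py <<'E'
import numpy as np, cv2
from station import manip
from scipy.spatial.transform import Rotation as R
def shot(n,f):
    d=manip.get_image(n); cv2.imwrite('pics/'+f+'.png',d['img'][:,:,::-1]); np.save('pics/'+f+'.npy',d,allow_pickle=True); return d
def load(f): return np.load('pics/'+f+'.npy',allow_pickle=True).item()
def foc(d): return 210/np.tan(np.radians(d['vertical_fov'])/2)
def ray(d,u,v):
    f=foc(d); P=np.array(d['pose']); r=P[:3,:3]@np.array([(u-d['cx'])/f,-(v-d['cy'])/f,-1]); return P[:3,3],r
def at(d,u,v,z):
    o,r=ray(d,u,v); return (o+r*(z-o[2])/r[2]).round(4)
def px(d,p):
    P=np.array(d['pose']); c=P[:3,:3].T@(np.array(p)-P[:3,3]); f=foc(d); return (d['cx']-f*c[0]/c[2], d['cy']+f*c[1]/c[2])
def go(p,rot=None):
    "slide (normalised) and dr to reach world p, from measured pose"
    s=manip.state(); T=R.from_quat(s['tool_rot']); sl=T.inv().apply(np.array(p)-s['ee_pos'])/0.25
    dr=(T.inv()*rot).as_rotvec()/2 if rot is not None else np.zeros(3)
    print('slide',sl.round(4),'dr',dr.round(4))
def down(a):
    "tool down, y axis (closing) at angle a in world"
    y=np.array([np.cos(a),np.sin(a),0]); z=np.array([0,0,-1.]); return R.from_matrix(np.c_[np.cross(y,z),y,z])
E
python3 - <<'E'
from h import *
for n in('scene','top'):
    d=shot(n,n); print(n,{k:v for k,v in d.items() if k!='img'})
s=manip.state(); print(s); print(R.from_quat(s['tool_rot']).as_matrix().round(3))
E
```

```text
pics
scene {'vertical_fov': 46.9463804034509, 'cx': 278.79685184990905, 'cy': 205.75654459043082, 'pose': array([[ 0.04925663, -0.66080048,  0.7489436 ,  1.5624157 ],
       [ 0.99859619,  0.0179579 , -0.04983138, -0.01722439],
       [ 0.01947914,  0.75034675,  0.66075738,  1.06907766],
       [ 0.        ,  0.        ,  0.        ,  1.        ]])}
top {'vertical_fov': 57.44358289981953, 'cx': 280.5274669271386, 'cy': 209.7298536221568, 'pose': array([[-1.90843882e-02,  9.96900803e-01, -7.63188981e-02,
         4.23195873e-01],
       [-9.99817785e-01, -1.89961016e-02,  1.88265031e-03,
         1.46176887e-02],
       [ 4.27054067e-04,  7.63409209e-02,  9.97081682e-01,
         1.40791086e+00],
       [ 0.00000000e+00,  0.00000000e+00,  0.00000000e+00,
         1.00000000e+00]])}
{'clock': 0.1, 'q': array([-1.44261096e+00,  4.91478154e-01,  1.55940789e+00,  5.79973951e-06,
        1.09167272e+00, -1.05610342e-01]), 'joint_vel': array([-2.58873452e-03, -2.70512512e-03, -1.63982387e-03,  6.37480527e-05,
       -1.59939656e-04,  1.21103178e-03]), 'effort': array([ 3.34340999e-03, -6.13621402e+01, -2.58603609e+01,  6.94226939e-02,
        4.70230391e-02, -6.50087600e-05]), 'ee_pos': array([ 0.14478402, -0.60777549,  0.21412663]), 'tool_rot': array([ 9.93175263e-01,  1.16630457e-01, -2.87985287e-06, -4.83054327e-04]), 'ft_force': array([ 0.35510156, -0.12375826,  0.04456688]), 'wrist_torque': array([-0.03064245,  0.00484737, -0.03490788]), 'grip_force': 0.0, 'finger_gap': 1.0000683748991481}
[[ 0.973  0.232 -0.   ]
 [ 0.232 -0.973  0.001]
 [ 0.    -0.001 -1.   ]]
```

View pics/top.png

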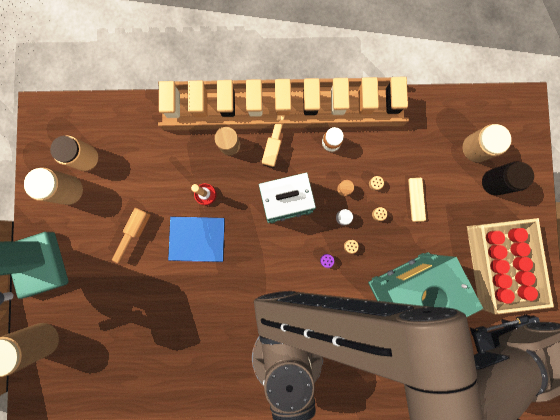

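View pics/scene.png

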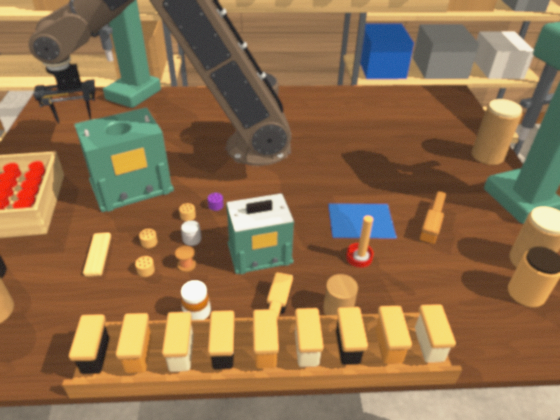

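Feeder candidates: the small one with the cover at top (288,198), and the large one at (425,290), which is the look-alike. Blank candidates: (377,183), (380,214) and (351,247) are beech with holes. (327,261) is purple, (346,187) is the spool and (345,217) is the tin, so those three stay. The mat is at (197,239) and the rod and cup at (204,194). I'll check the choice in one crop.

```bash
python3 - <<'E'
from h import *
d=load('top')
c=d['img'][165:275,160:400][:,:,::-1]; cv2.imwrite('pics/crop1.png',cv2.resize(c,None,fx=3.3,fy=3.3,interpolation=cv2.INTER_CUBIC))
for n,u,v,z in [('b',377,183,.036),('b',380,214,.036),('b',351,247,.036),('purple',327,261,.036),('bar',288,195,.203),('mat',197,239,.004),('cup',206,196,.031),('rodtop',197,187,.165)]: print(n,at(d,u,v,z))
E
```

```text
b [ 0.6183 -0.338   0.036 ]
b [ 0.506  -0.3445  0.036 ]
b [ 0.3902 -0.2366  0.036 ]
purple [ 0.3423 -0.1496  0.036 ]
bar [ 0.5617 -0.0122  0.203 ]
mat [0.4293 0.319  0.004 ]
cup [0.5835 0.2803 0.031 ]
rodtop [0.598  0.2837 0.165 ]
```

View pics/crop1.png

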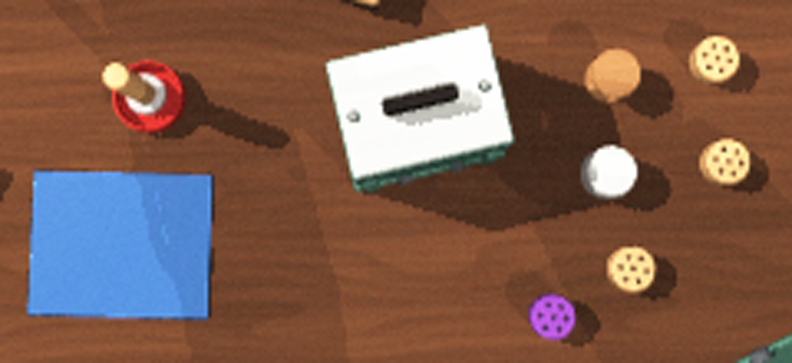

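The crop confirms the small covered feeder, with pins at top pixels (267,200) and (307,191). It also shows three beech blanks, plus the purple decoy. Next I'll move above the cover.

```bash
python3 - <<'E'
from h import *
d=load('top')
a=at(d,267.3,200.5,.178);b=at(d,307,191.4,.178);m=(a+b)/2;v=a-b
th=np.arctan2(v[1],v[0])-np.pi/2;print(m,np.linalg.norm(v[:2]),np.degrees(th))
go([m[0],m[1],.36],down(th))
E
```

```text
[ 0.56155 -0.00995  0.178  ] 0.1315222414650845 11.890901677466516
slide [ 2.1758 -1.9406 -0.5814] dr [-3.000e-04 -4.000e-04 -7.723e-01]
```

Request:
send_rows --rows '[{"slide": [0,0,-0.3],"dr": [0,0,0]},{"slide": [0,0,-0.6],"dr": [0,0,0]}]' --jaw 1

```text
clock: 0.3
ee_pos: [0.1447, -0.6074, 0.3146]
tool_rot: [0.993, 0.117, -0.0, -0.002]
ft_force: [0.1, -0.6, -0.0]
finger_gap: 1.001
grip_force: 0.0
```

Request:
send_rows --rows '[{"slide": [1,-0.9,-0.2]},{"slide": [1,-0.9,-0.2]},{"slide": [1,-0.9,-0.2]},{"slide": [1,-0.9,-0.2]},{"slide": [1,-0.9,-0.2]},{"slide": [1,-0.9,-0.2]},{"slide": [1,-0.9,-0.2]}]'

```text
schema error: expected keys slide, dr
```

```bash
python3 - <<'E'
from h import *
go([.56155,-.00995,.36],down(np.radians(11.89)))
E
```

```text
slide [ 2.1756 -1.9394 -0.1737] dr [-0.0013 -0.0016 -0.7723]
```

Request:
send_rows --rows '[{"slide": [1,-0.9,-0.2],"dr": [0,0,0]},{"slide": [1,-0.9,-0.2],"dr": [0,0,0]},{"slide": [1,-0.9,-0.2],"dr": [0,0,0]},{"slide": [1,-0.9,-0.2],"dr": [0,0,0]},{"slide": [1,-0.9,-0.2],"dr": [0,0,0]},{"slide": [1,-0.9,-0.2],"dr": [0,0,0]},{"slide": [1,-0.9,-0.2],"dr": [0,0,0]}]'

```text
clock: 1.0
ee_pos: [0.3367, -0.3289, 0.365]
tool_rot: [0.993, 0.117, 0.0, 0.0]
ft_force: [0.5, -0.1, -0.1]
finger_gap: 1.001
grip_force: 0.0
```

```bash
python3 - <<'E'
from h import *
go([.56155,-.00995,.36],down(np.radians(11.89)))
E
```

```text
slide [ 1.1709 -1.0323  0.0203] dr [ 2.00e-04 -0.00e+00 -7.72e-01]
```

Request:
send_rows --rows '[{"slide": [1,-0.9,0],"dr": [0,0,-0.77]},{"slide": [1,-0.9,0],"dr": [0,0,-0.77]},{"slide": [1,-0.9,0],"dr": [0,0,-0.77]},{"slide": [1,-0.9,0],"dr": [0,0,-0.77]},{"slide": [1,-0.9,0],"dr": [0,0,-0.77]},{"slide": [1,-0.9,0],"dr": [0,0,-0.77]},{"slide": [1,-0.9,0],"dr": [0,0,-0.77]},{"slide": [1,-0.9,0],"dr": [0,0,-0.77]},{"slide": [1,-0.9,0],"dr": [0,0,-0.77]},{"slide": [1,-0.9,0],"dr": [0,0,-0.77]},{"slide": [1,-0.9,0],"dr": [0,0,-0.77]},{"slide": [1,-0.9,0],"dr": [0,0,-0.77]}]'

```text
clock: 2.2
ee_pos: [0.5269, -0.0543, 0.3643]
tool_rot: [0.632, 0.775, -0.0, -0.0]
ft_force: [0.4, 0.9, -0.4]
finger_gap: 0.995
grip_force: 0.0
```

```bash
python3 - <<'E'
from h import *
go([.56155,-.00995,.36],down(np.radians(11.89)))
d=shot('wrist','w1');s=manip.state();T=R.from_quat(s['tool_rot']);P=d['pose'];print((T.inv().apply(P[:3,3]-s['ee_pos'])).round(3),(T.inv().as_matrix()@P[:3,:3]).round(2),d['vertical_fov'],d['cx'],d['cy'])
E
```

```text
slide [0.1457 0.1718 0.0173] dr [-0.0003 -0.0001 -0.002 ]
[ 0.067  0.002 -0.17 ] [[ 0.    0.97  0.23]
 [ 1.   -0.   -0.  ]
 [-0.    0.23 -0.97]] 65.7305753669461 277.1603514902996 216.24614771908958
```

View pics/w1.png

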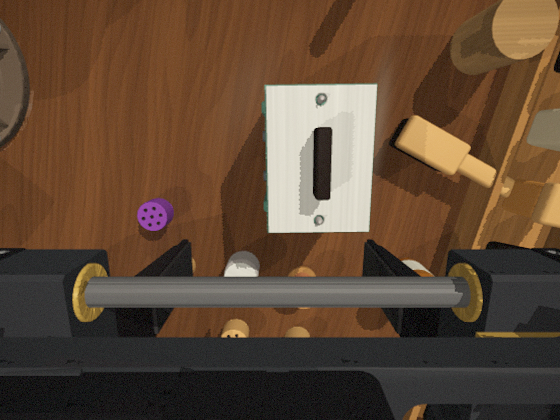

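The wrist picture shows the cover with pins at (321,99) and (319,220), and the bar spanning (323,127) to (322,199).

```bash
python3 - <<'E'
from h import *
d=load('w1')
a=at(d,321,98,.179);b=at(d,319,220,.179);v=a-b
print(a,b,(a+b)/2,np.linalg.norm(v[:2]),np.degrees(np.arctan2(v[1],v[0]))-90)
c=at(d,323.5,128,.203);e=at(d,321.5,198,.203);v=c-e;print((c+e)/2,np.linalg.norm(v[:2]),np.degrees(np.arctan2(v[1],v[0]))-90)
m=(a+b)/2
go([m[0],m[1],.185],down(np.radians(11.0)))
E
```

```text
[0.5514 0.0598 0.179 ] [ 0.5795 -0.0673  0.179 ] [ 0.56545 -0.00375  0.179  ] 0.13016919758529663 12.466742477726413
[ 0.5651 -0.0044  0.203 ] 0.06989935622021137 11.88865803962804
slide [0.1674 0.1921 0.7175] dr [-0.0002 -0.0001  0.0049]
```

Request:
send_rows --rows '[{"slide": [0.167,0.192,0.15],"dr": [0,0,-0.003]},{"slide": [0.167,0.192,0.35],"dr": [0,0,-0.003]},{"slide": [0.167,0.192,0.55],"dr": [0,0,-0.003]},{"slide": [0.167,0.192,0.55],"dr": [0,0,-0.003]}]'

```text
clock: 2.65
ee_pos: [0.5638, -0.003, 0.2222]
tool_rot: [0.63, 0.777, -0.002, -0.003]
ft_force: [-0.5, -0.0, 0.5]
finger_gap: 1.002
grip_force: 0.0
```

```bash
python3 - <<'E'
from h import *
d=shot('wrist','w2')
go([.5653,-.0040,.178],down(np.radians(12.1)))
E
```

```text
slide [-0.0046  0.006   0.1759] dr [-0.0035 -0.0012 -0.0017]
```

View pics/w2.png

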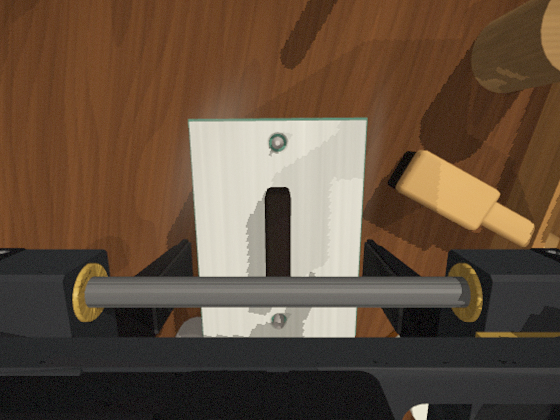

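The bar is between the fingers, with pins at (278,142) and (279,320).

```bash
python3 - <<'E'
from h import *
d=load('w2')
a=at(d,278,142,.178);b=at(d,279,320,.178);v=a-b
print(a,b,(a+b)/2,np.linalg.norm(v[:2]),np.degrees(np.arctan2(v[1],v[0]))-90)
m=(a+b)/2
go([m[0],m[1],.178],down(np.radians(12.1)))
E
```

```text
[0.5527 0.0602 0.178 ] [ 0.5797 -0.0644  0.178 ] [ 0.5662 -0.0021  0.178 ] 0.12749180365811758 12.226586730405515
slide [0.0021 0.0111 0.1759] dr [-0.0035 -0.0012 -0.0017]
```

Request:
send_rows --rows '[{"slide": [-0.005,0.006,0.1],"dr": [0,0,0]},{"slide": [-0.005,0.006,0.175],"dr": [0,0,0]},{"slide": [-0.005,0.006,0.175],"dr": [0,0,0]}]'

```text
clock: 3.0
ee_pos: [0.5666, -0.0048, 0.1821]
tool_rot: [0.63, 0.777, -0.001, -0.001]
ft_force: [-0.2, 0.3, 0.6]
finger_gap: 1.001
grip_force: 0.0
```

Request:
send_rows --rows '[{"slide": [0,0,0],"dr": [0,0,0]},{"slide": [0,0,0],"dr": [0,0,0]},{"slide": [0,0,0],"dr": [0,0,0]},{"slide": [0,0,0],"dr": [0,0,0]},{"slide": [0,0,0],"dr": [0,0,0]},{"slide": [0,0,0],"dr": [0,0,0]},{"slide": [0,0,0],"dr": [0,0,0]},{"slide": [0,0,0],"dr": [0,0,0]},{"slide": [0,0,0],"dr": [0,0,0]},{"slide": [0,0,0],"dr": [0,0,0]}]' --jaw -1

```text
clock: 4.0
ee_pos: [0.5672, -0.0047, 0.1833]
tool_rot: [0.629, 0.777, -0.0, -0.0]
ft_force: [-3.2, -1.3, 1.4]
finger_gap: 0.217
grip_force: 1.6
```

Request:
send_rows --rows '[{"slide": [0,0,0],"dr": [0,0,0]},{"slide": [0,0,0],"dr": [0,0,0]},{"slide": [0,0,0],"dr": [0,0,0]},{"slide": [0,0,0],"dr": [0,0,0]},{"slide": [0,0,0],"dr": [0,0,0]}]'

```text
clock: 4.5
ee_pos: [0.5667, -0.0048, 0.1833]
tool_rot: [0.629, 0.777, -0.001, -0.0]
ft_force: [-6.3, -1.0, 2.8]
finger_gap: 0.166
grip_force: 30.0
```

```bash
python3 - <<'E'
from h import *
s=manip.state();print(s['ee_pos'],s['joint_vel'].round(3),s['ft_force'],s['grip_force'],s['finger_gap'],R.from_quat(s['tool_rot']).as_matrix().round(3))
E
```

```text
[ 0.56666691 -0.00480948  0.18328964] [-0.002  0.001 -0.001  0.    -0.001  0.   ] [-6.32589348 -0.95689181  2.8389001 ] 29.997442066669464 0.16568682549400893 [[-0.208  0.978 -0.001]
 [ 0.978  0.208 -0.   ]
 [ 0.    -0.001 -1.   ]]
```

Request:
send_rows --rows '[{"slide": [0,0,-0.04],"dr": [0,0,0]},{"slide": [0,0,-0.12],"dr": [0,0,0]},{"slide": [0,0,-0.25],"dr": [0,0,0]},{"slide": [0,0,-0.4],"dr": [0,0,0]},{"slide": [0,0,-0.5],"dr": [0,0,0]},{"slide": [0,0,-0.5],"dr": [0,0,0]},{"slide": [0,0,-0.5],"dr": [0,0,0]}]'

```text
clock: 5.2
ee_pos: [0.5672, -0.0047, 0.308]
tool_rot: [0.63, 0.777, 0.0, 0.0]
ft_force: [-0.3, 0.1, -3.2]
finger_gap: 0.165
grip_force: 30.0
```

```bash
python3 - <<'E'
from h import *
s=manip.state();print(s['ft_force'],s['grip_force'],s['finger_gap'])
go([.429,.319,.25],down(0.))
E
```

```text
[-0.30106089  0.05392586 -3.19747689] 29.99118000268936 0.1652202953995552
slide [ 1.3811 -0.2722  0.2316] dr [0.0002 0.     0.1045]
```

Request:
send_rows --rows '[{"slide": [0.15,-0.03,0],"dr": [0,0,0]},{"slide": [0.35,-0.08,0],"dr": [0,0,0.03]},{"slide": [0.55,-0.12,0],"dr": [0,0,0.06]},{"slide": [0.75,-0.16,0],"dr": [0,0,0.1]},{"slide": [0.95,-0.19,0],"dr": [0,0,0.105]},{"slide": [1,-0.2,0],"dr": [0,0,0.105]},{"slide": [1,-0.2,0],"dr": [0,0,0.105]}]'

```text
clock: 5.9
ee_pos: [0.465, 0.2314, 0.3067]
tool_rot: [0.706, 0.708, -0.001, -0.001]
ft_force: [1.0, -1.1, -3.1]
finger_gap: 0.171
grip_force: 30.0
```

```bash
python3 - <<'E'
from h import *
go([.429,.319,.04],down(0.))
E
```

```text
slide [ 0.3514 -0.1406  1.0668] dr [-0.0013  0.0003  0.0011]
```

Request:
send_rows --rows '[{"slide": [0.18,-0.07,0],"dr": [0,0,0]},{"slide": [0.34,-0.14,0.1],"dr": [0,0,0]},{"slide": [0.35,-0.14,0.3],"dr": [0,0,0]},{"slide": [0.35,-0.14,0.5],"dr": [0,0,0]},{"slide": [0.35,-0.14,0.7],"dr": [0,0,0]},{"slide": [0.35,-0.14,0.9],"dr": [0,0,0]},{"slide": [0.35,-0.14,1],"dr": [0,0,0]},{"slide": [0.35,-0.14,1],"dr": [0,0,0]},{"slide": [0.35,-0.14,1],"dr": [0,0,0]}]'

```text
clock: 6.8
ee_pos: [0.4319, 0.3163, 0.0582]
tool_rot: [0.708, 0.706, -0.001, -0.0]
ft_force: [0.5, 0.1, -1.9]
finger_gap: 0.17
grip_force: 30.0
```

```bash
python3 - <<'E'
from h import *
go([.429,.319,.022],down(0.))
E
```

```text
slide [ 0.0107 -0.0116  0.1448] dr [-0.0005  0.0004 -0.0009]
```

Request:
send_rows --rows '[{"slide": [0.01,-0.01,0.06],"dr": [0,0,0]},{"slide": [0.01,-0.01,0.11],"dr": [0,0,0]},{"slide": [0.01,-0.01,0.13],"dr": [0,0,0]},{"slide": [0.01,-0.01,0.14],"dr": [0,0,0]},{"slide": [0.01,-0.01,0.145],"dr": [0,0,0]},{"slide": [0.01,-0.01,0.145],"dr": [0,0,0]}]'

```text
clock: 7.4
ee_pos: [0.4293, 0.3195, 0.0224]
tool_rot: [0.707, 0.707, 0.0, 0.0]
ft_force: [0.2, -0.2, -2.9]
finger_gap: 0.165
grip_force: 30.0
```

Request:
send_rows --rows '[{"slide": [0,0,0.006],"dr": [0,0,0]},{"slide": [0,0,0.01],"dr": [0,0,0]},{"slide": [0,0,0.01],"dr": [0,0,0]}]'

```text
clock: 7.7
ee_pos: [0.4294, 0.3196, 0.0213]
tool_rot: [0.707, 0.707, 0.001, 0.0]
ft_force: [-3.1, -3.7, 18.6]
finger_gap: 0.165
grip_force: 30.0
```

Contact made. Release and rise.

Request:
send_rows --rows '[{"slide": [0,0,-0.004],"dr": [0,0,0]},{"slide": [0,0,-0.004],"dr": [0,0,0]},{"slide": [0,0,-0.004],"dr": [0,0,0]},{"slide": [0,0,-0.004],"dr": [0,0,0]},{"slide": [0,0,-0.004],"dr": [0,0,0]},{"slide": [0,0,-0.004],"dr": [0,0,0]},{"slide": [0,0,-0.004],"dr": [0,0,0]}]' --jaw 0

```text
clock: 8.4
ee_pos: [0.429, 0.3195, 0.0205]
tool_rot: [0.707, 0.707, -0.0, 0.0]
ft_force: [0.4, -1.1, -0.0]
finger_gap: 0.497
grip_force: 0.0
```

Request:
send_rows --rows '[{"slide": [0,0,-0.15],"dr": [0,0,0]},{"slide": [0,0,-0.35],"dr": [0,0,0]},{"slide": [0,0,-0.55],"dr": [0,0,0]},{"slide": [0,0,-0.75],"dr": [0,0,0]},{"slide": [0,0,-0.95],"dr": [0,0,0]},{"slide": [0,0,-1],"dr": [0,0,0]},{"slide": [0,0,-1],"dr": [0,0,0]},{"slide": [0,0,-1],"dr": [0,0,0]}]'

```text
clock: 9.2
ee_pos: [0.4286, 0.3192, 0.2691]
tool_rot: [0.707, 0.707, -0.001, -0.0]
ft_force: [-0.0, -0.1, 0.7]
finger_gap: 0.501
grip_force: 0.0
```

```bash
python3 - <<'E'
from h import *
print(manip.state()['ft_force'])
w=shot('wrist','w3');t=shot('top','t3')
c=np.vstack([w['img'][:,:,::-1][:330], cv2.resize(t['img'][165:275,160:400][:,:,::-1],(560,257))]); cv2.imwrite('pics/c3.png',c)
go([.56,-.015,.36],down(np.radians(12.2)))
E
```

```text
[-0.03316323 -0.08594863  0.65239881]
slide [-1.3367  0.526  -0.365 ] dr [-0.0016  0.0007 -0.107 ]
```

View pics/c3.png

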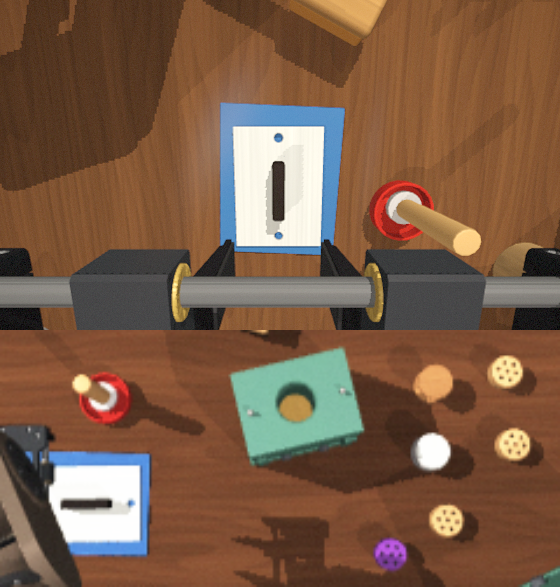

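The cover lies flat on the mat and the mouth is open. Next I'll get a wrist view of the mouth.

Request:
send_rows --rows '[{"slide": [-0.2,0.08,-0.1],"dr": [0,0,0]},{"slide": [-0.4,0.16,-0.2],"dr": [0,0,0]},{"slide": [-0.6,0.24,-0.3],"dr": [0,0,0]},{"slide": [-0.8,0.32,-0.36],"dr": [0,0,-0.05]},{"slide": [-1,0.4,-0.36],"dr": [0,0,-0.1]},{"slide": [-1,0.59,-0.36],"dr": [0,0,-0.106]},{"slide": [-1,0.59,-0.36],"dr": [0,0,-0.106]}]' --jaw 1

```text
clock: 10.0
ee_pos: [0.5787, 0.0664, 0.3587]
tool_rot: [0.63, 0.777, -0.001, -0.001]
ft_force: [-1.1, 0.1, 0.1]
finger_gap: 0.987
grip_force: 0.0
```

```bash
python3 - <<'E'
from h import *
go([.576,-.055,.36],down(np.radians(12.2)))
E
```

```text
slide [-0.4729 -0.1112 -0.0048] dr [-0.0011  0.     -0.0021]
```

Request:
send_rows --rows '[{"slide": [-0.2,-0.05,0],"dr": [0,0,0]},{"slide": [-0.4,-0.11,0],"dr": [0,0,0]},{"slide": [-0.47,-0.11,0],"dr": [0,0,0]},{"slide": [-0.47,-0.11,0],"dr": [0,0,0]},{"slide": [-0.47,-0.11,0],"dr": [0,0,0]},{"slide": [-0.47,-0.11,0],"dr": [0,0,0]},{"slide": [-0.47,-0.11,0],"dr": [0,0,0]}]'

```text
clock: 10.7
ee_pos: [0.5741, -0.0502, 0.3603]
tool_rot: [0.628, 0.778, -0.0, -0.0]
ft_force: [0.1, 0.8, -0.8]
finger_gap: 1.0
grip_force: 0.0
```

```bash
python3 - <<'E'
from h import *
d=shot('wrist','w4'); c=d['img'][60:260,180:420][:,:,::-1]; cv2.imwrite('pics/w4c.png',cv2.resize(c,None,fx=3,fy=3,interpolation=cv2.INTER_CUBIC))
s=manip.state();print(s['ee_pos'])
E
```

```text
[ 0.57404949 -0.05025087  0.36045699]
```

View pics/w4c.png

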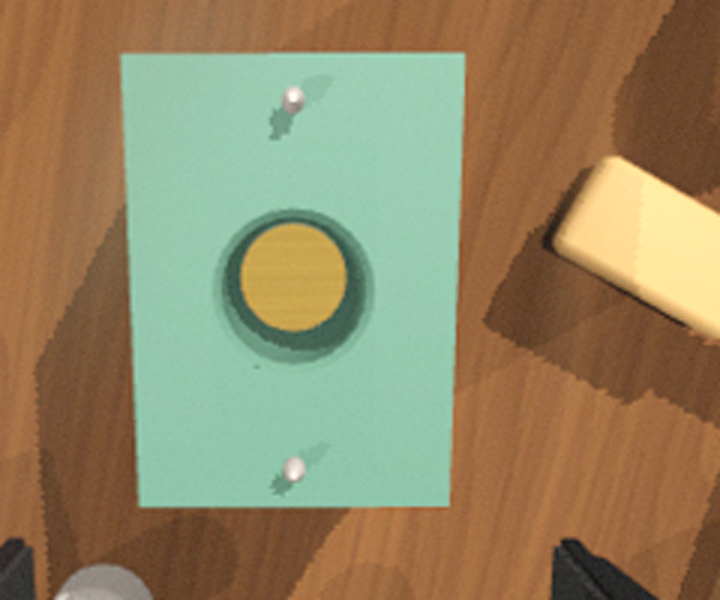

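Mouth centre is at about crop (294,286), which is image (278,155). The deck corners are visible too.

```bash
python3 - <<'E'
from h import *
d=load('w4'); g=lambda u,v,z: at(d,180+(u+.5)/3-.5,60+(v+.5)/3-.5,z)[:2]
C=np.array([g(121,53,.166),g(466,53,.166),g(450,507,.166),g(139,507,.166)])
print('corners mean',C.mean(0),[np.linalg.norm(C[i]-C[i-1]).round(4) for i in range(4)])
v=C[0]-C[3]+C[1]-C[2];print('yaw',np.degrees(np.arctan2(v[1],v[0]))-90)
l,r,t,b=g(215,286,.166),g(374,286,.166),g(294,208,.166),g(294,365,.166)
print('mouth',(l+r)/2,(t+b)/2,np.linalg.norm(l-r),np.linalg.norm(t-b))
p,q=g(294,97,.180),g(294,466,.180);print('pins',(p+q)/2,np.linalg.norm(p-q))
p=np.array([.5655,-.003]);
t=load('t3');u=(294/560*240+160, 0)
for z,uv in((.166,(160+295*240/560-.3,165+(402-330)*240/560)),):print('top mouth',at(t,*uv,z))
go([.39,-.237,.2],down(np.radians(12.2)))
E
```

```text
corners mean [ 0.5666   -0.004625] [np.float64(0.1643), np.float64(0.1203), np.float64(0.1643), np.float64(0.1207)]
yaw 12.298105464052995
mouth [ 0.5663 -0.0024] [ 0.5663 -0.0031] 0.05852862547506137 0.05688022503471659
pins [ 0.56625 -0.00295] 0.12839260103292557
top mouth [ 0.5632 -0.0068  0.166 ]
slide [-0.575 -0.877  0.642] dr [-0.0001 -0.     -0.0002]
```

Request:
send_rows --rows '[{"slide": [-0.2,-0.08,0],"dr": [0,0,0]},{"slide": [-0.4,-0.15,0],"dr": [0,0,0]},{"slide": [-0.6,-0.22,0.05],"dr": [0,0,0]},{"slide": [-0.8,-0.3,0.1],"dr": [0,0,0]},{"slide": [-1,-0.36,0.12],"dr": [0,0,0]},{"slide": [-1,-0.46,0.12],"dr": [0,0,0]}]'

```text
clock: 11.35
ee_pos: [0.5143, -0.3225, 0.3288]
tool_rot: [0.629, 0.778, -0.0, -0.001]
ft_force: [-0.9, -0.2, -0.5]
finger_gap: 0.997
grip_force: 0.0
```

Request:
send_rows --rows '[{"slide": [-0.15,0,0],"dr": [0,0,0]},{"slide": [-0.29,0,0],"dr": [0,0,0]},{"slide": [-0.29,0,0],"dr": [0,0,0]},{"slide": [-0.29,0,0],"dr": [0,0,0]},{"slide": [-0.29,0,0],"dr": [0,0,0]},{"slide": [-0.29,0,0],"dr": [0,0,0]}]'

```text
clock: 11.95
ee_pos: [0.5294, -0.3895, 0.3311]
tool_rot: [0.628, 0.778, 0.0, 0.0]
ft_force: [-0.1, 1.2, -0.1]
finger_gap: 1.0
grip_force: 0.0
```

```bash
python3 - <<'E'
from h import *
d=shot('wrist','w5')
print(manip.state()['ee_pos'])
for p in([.6183,-.338,.036],[.506,-.3445,.036],[.3902,-.2366,.036]):print(px(d,p))
E
```

```text
[ 0.52940416 -0.38967809  0.33114864]
(np.float64(344.7852763805503), np.float64(163.1900416514893))
(np.float64(266.22615728154), np.float64(150.76205774514787))
(np.float64(196.3668623997337), np.float64(49.74044176940717))
```

View pics/w5.png

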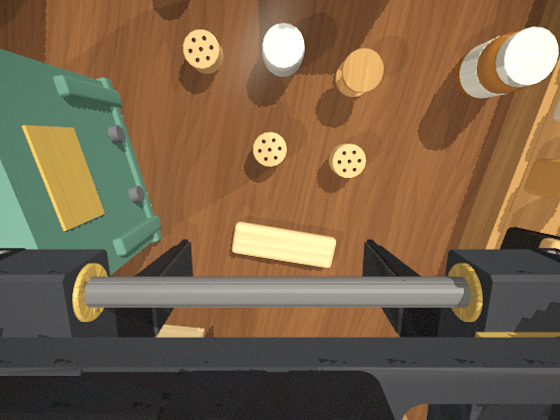

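Blank tops are at (269.5,149), (349,161) and (201,48), all undisturbed. I'll refine them by segmentation.

```bash
cat >> h.py <<'E'
def blank(d,u,v,z=.036,w=32):
    "refined top-face centre near pixel (u,v): fit the bright top disc"
    x0,y0=int(u)-w,max(0,int(v)-w); c=d['img'][y0:int(v)+w,x0:int(u)+w].astype(np.uint8)
    m=(cv2.cvtColor(c,cv2.COLOR_RGB2HSV)[:,:,2]>200).astype(np.uint8)
    m=cv2.morphologyEx(m,cv2.MORPH_CLOSE,cv2.getStructuringElement(cv2.MORPH_ELLIPSE,(7,7)))
    n,l,s,ct=cv2.connectedComponentsWithStats(m); k=1+np.argmax(s[1:,4]); q=ct[k]+[x0,y0]
    return q.round(1),s[k],at(d,*q,z)
E
python3 - <<'E'
from h import *
d=load('w5')
for p in((349,161),(269.5,149),(201,48)):print(*blank(d,*p))
p=blank(d,349,161)[2]
go([p[0],p[1],.10],down(np.radians(12.2)))
E
```

```text
[348.6 160.4] [ 15  15  34  34 923] [ 0.6225 -0.333   0.036 ]
[269.5 148.7] [ 16  15  34  35 923] [ 0.5099 -0.3408  0.036 ]
[200.8  48.5] [  14   13   38   40 1120] [ 0.3956 -0.2339  0.036 ]
slide [0.1437 0.4114 0.9247] dr [ 0.0002  0.0003 -0.0004]
```

Request:
send_rows --rows '[{"slide": [0.14,0.2,0.1],"dr": [0,0,0]},{"slide": [0.144,0.4,0.2],"dr": [0,0,0]},{"slide": [0.144,0.41,0.4],"dr": [0,0,0]},{"slide": [0.144,0.41,0.6],"dr": [0,0,0]},{"slide": [0.144,0.41,0.8],"dr": [0,0,0]},{"slide": [0.144,0.41,1],"dr": [0,0,0]},{"slide": [0.144,0.41,1],"dr": [0,0,0]},{"slide": [0.144,0.41,1],"dr": [0,0,0]}]'

```text
clock: 12.8
ee_pos: [0.6216, -0.3335, 0.0798]
tool_rot: [0.629, 0.778, -0.0, -0.001]
ft_force: [0.1, -0.0, 0.9]
finger_gap: 1.0
grip_force: 0.0
```

```bash
python3 - <<'E'
from h import *
go([.6225,-.333,.012],down(np.radians(12.2)))
E
```

```text
slide [0.0007 0.0043 0.2713] dr [-0.0009 -0.0009 -0.0007]
```

Request:
send_rows --rows '[{"slide": [0,0.004,0.12],"dr": [0,0,0]},{"slide": [0,0.004,0.22],"dr": [0,0,0]},{"slide": [0,0.004,0.27],"dr": [0,0,0]},{"slide": [0,0.004,0.27],"dr": [0,0,0]}]'

```text
clock: 13.2
ee_pos: [0.6232, -0.3341, 0.0139]
tool_rot: [0.629, 0.778, -0.0, 0.0]
ft_force: [0.6, -0.5, 0.4]
finger_gap: 0.999
grip_force: 0.0
```

Request:
send_rows --rows '[{"slide": [0,0,0],"dr": [0,0,0]},{"slide": [0,0,0],"dr": [0,0,0]},{"slide": [0,0,0],"dr": [0,0,0]},{"slide": [0,0,0],"dr": [0,0,0]},{"slide": [0,0,0],"dr": [0,0,0]},{"slide": [0,0,0],"dr": [0,0,0]},{"slide": [0,0,0],"dr": [0,0,0]},{"slide": [0,0,0],"dr": [0,0,0]},{"slide": [0,0,0],"dr": [0,0,0]},{"slide": [0,0,0],"dr": [0,0,0]}]' --jaw -1

```text
clock: 14.2
ee_pos: [0.6228, -0.3339, 0.0132]
tool_rot: [0.629, 0.778, -0.0, -0.0]
ft_force: [-0.7, 0.5, 1.5]
finger_gap: 0.502
grip_force: 30.0
```

Request:
send_rows --rows '[{"slide": [0,0,-0.2],"dr": [0,0,0]},{"slide": [0,0,-0.4],"dr": [0,0,0]},{"slide": [0,0,-0.6],"dr": [0,0,0]},{"slide": [0,0,-0.8],"dr": [0,0,0]},{"slide": [0,0,-0.95],"dr": [0,0,0]},{"slide": [0.1,0,-0.95],"dr": [0,0,0]},{"slide": [0.3,0,-0.95],"dr": [0,0,0]},{"slide": [0.5,0,-0.95],"dr": [0,0,0]},{"slide": [0.7,0,-0.95],"dr": [0,0,0]},{"slide": [0.9,0,-0.95],"dr": [0,0,0]},{"slide": [1,0,-0.95],"dr": [0,0,0]},{"slide": [1,0,-0.95],"dr": [0,0,0]}]'

```text
clock: 15.4
ee_pos: [0.5698, -0.0865, 0.251]
tool_rot: [0.627, 0.779, 0.0, 0.0]
ft_force: [0.8, -0.8, -0.5]
finger_gap: 0.497
grip_force: 30.0
```

```bash
python3 - <<'E'
from h import *
go([.5647,-.0035,.195],down(np.radians(12.2)))
E
```

```text
slide [0.3286 0.0505 0.2243] dr [ 0.0001 -0.0001  0.0007]
```

Request:
send_rows --rows '[{"slide": [0.15,0.02,0],"dr": [0,0,0]},{"slide": [0.3,0.05,0],"dr": [0,0,0]},{"slide": [0.328,0.05,0.1],"dr": [0,0,0]},{"slide": [0.328,0.05,0.22],"dr": [0,0,0]},{"slide": [0.328,0.05,0.22],"dr": [0,0,0]},{"slide": [0.328,0.05,0.22],"dr": [0,0,0]}]'

```text
clock: 16.0
ee_pos: [0.5659, -0.0074, 0.1959]
tool_rot: [0.629, 0.777, -0.0, -0.0]
ft_force: [0.4, -0.5, 0.3]
finger_gap: 0.498
grip_force: 30.0
```

```bash
python3 - <<'E'
from h import *
d=shot('wrist','w6')
go([.5647,-.0035,.172],down(np.radians(12.2)))
E
```

```text
slide [ 0.0168 -0.003   0.0985] dr [ 0.0005  0.0002 -0.0014]
```

View pics/w6.png

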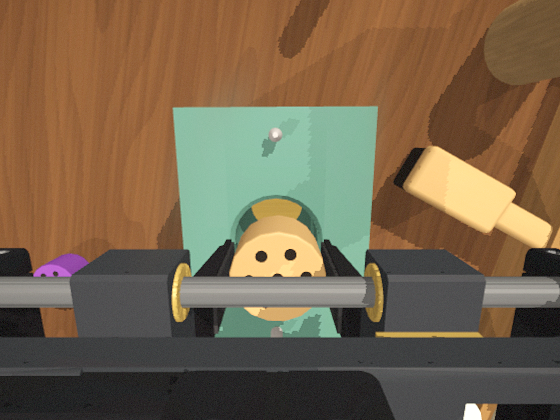

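The blank at (277,265) is in line with the mouth at (276.5). Lower it with the small correction.

Request:
send_rows --rows '[{"slide": [0.016,-0.003,0.02],"dr": [0,0,0]},{"slide": [0.016,-0.003,0.05],"dr": [0,0,0]},{"slide": [0.016,-0.003,0.075],"dr": [0,0,0]},{"slide": [0.016,-0.003,0.085],"dr": [0,0,0]},{"slide": [0.016,-0.003,0.092],"dr": [0,0,0]},{"slide": [0.016,-0.003,0.092],"dr": [0,0,0]}]'

```text
clock: 16.65
ee_pos: [0.5639, -0.0029, 0.1724]
tool_rot: [0.629, 0.778, -0.0, -0.0]
ft_force: [-0.3, 0.2, -0.3]
finger_gap: 0.5
grip_force: 30.0
```

Request:
send_rows --rows '[{"slide": [0,0,0],"dr": [0,0,0]},{"slide": [0,0,0],"dr": [0,0,0]},{"slide": [0,0,0],"dr": [0,0,0]},{"slide": [0,0,0],"dr": [0,0,0]},{"slide": [0,0,-0.1],"dr": [0,0,0]},{"slide": [0,0,-0.25],"dr": [0,0,0]},{"slide": [-0.1,0,-0.4],"dr": [0,0,0]},{"slide": [-0.25,0,-0.5],"dr": [0,0,0]},{"slide": [-0.3,0,-0.6],"dr": [0,0,0]},{"slide": [-0.4,0,-0.6],"dr": [0,0,0]}]' --jaw 0.5

```text
clock: 17.65
ee_pos: [0.5857, -0.1012, 0.3264]
tool_rot: [0.629, 0.778, 0.001, 0.003]
ft_force: [-0.2, 0.3, 0.2]
finger_gap: 0.751
grip_force: 0.0
```

```bash
python3 - <<'E'
from h import *
d=shot('wrist','w7');t=shot('top','t7')
c=np.hstack([cv2.resize(d['img'][80:240,180:380],None,fx=2,fy=2),cv2.resize(t['img'][165:275,260:400],(408,320))]); cv2.imwrite('pics/c7.png',c[:,:,::-1])
go([.5099,-.3408,.15],down(np.radians(12.2)))
for p in([.5099,-.3408,.036],[.3956,-.2339,.036]):print(blank(t,*px(t,p),w=14))
E
```

```text
slide [-0.8679 -0.4929  0.6927] dr [ 0.0004  0.0006 -0.002 ]
(array([379.5, 213.4]), array([  8,   9,  15,  13, 146], dtype=int32), array([ 0.5082, -0.3427,  0.036 ]))
(array([351.7, 246. ]), array([ 11,   9,  11,  13, 128], dtype=int32), array([ 0.3939, -0.2392,  0.036 ]))
```

View pics/c7.png

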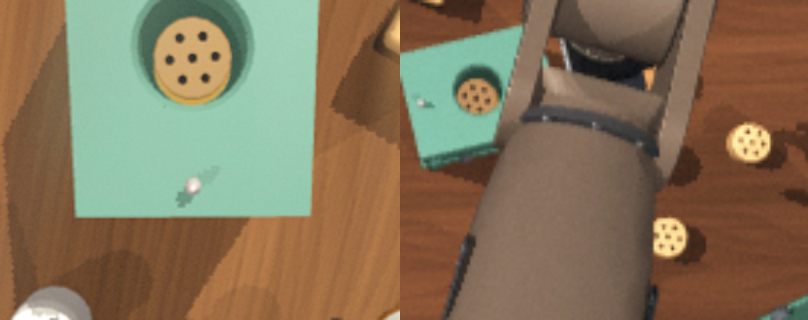

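The first blank is in the tube and the others haven't moved. On to the second.

Request:
send_rows --rows '[{"slide": [-0.17,-0.1,0],"dr": [0,0,0]},{"slide": [-0.34,-0.2,0],"dr": [0,0,0]},{"slide": [-0.51,-0.3,0.1],"dr": [0,0,0]},{"slide": [-0.68,-0.4,0.2],"dr": [0,0,0]},{"slide": [-0.868,-0.493,0.3],"dr": [0,0,0]},{"slide": [-0.868,-0.493,0.5],"dr": [0,0,0]},{"slide": [-0.868,-0.493,0.7],"dr": [0,0,0]},{"slide": [-0.868,-0.493,0.9],"dr": [0,0,0]},{"slide": [-0.868,-0.493,0.95],"dr": [0,0,0]},{"slide": [-0.868,-0.493,0.95],"dr": [0,0,0]},{"slide": [-0.868,-0.493,0.95],"dr": [0,0,0]}]' --jaw 0.8

```text
clock: 18.85
ee_pos: [0.5102, -0.3384, 0.0857]
tool_rot: [0.629, 0.778, -0.0, -0.0]
ft_force: [0.5, -0.4, 0.8]
finger_gap: 0.902
grip_force: 0.0
```

```bash
python3 - <<'E'
from h import *
go([.5099,-.3408,.012],down(np.radians(12.2)))
E
```

```text
slide [-0.0091 -0.0031  0.2947] dr [-0.     -0.     -0.0008]
```

Request:
send_rows --rows '[{"slide": [-0.009,-0.003,0.12],"dr": [0,0,0]},{"slide": [-0.009,-0.003,0.23],"dr": [0,0,0]},{"slide": [-0.009,-0.003,0.29],"dr": [0,0,0]},{"slide": [-0.009,-0.003,0.29],"dr": [0,0,0]}]'

```text
clock: 19.25
ee_pos: [0.5095, -0.3408, 0.0124]
tool_rot: [0.629, 0.778, -0.0, -0.0]
ft_force: [1.0, 1.2, 0.3]
finger_gap: 0.9
grip_force: 0.0
```

Request:
send_rows --rows '[{"slide": [0,0,0],"dr": [0,0,0]},{"slide": [0,0,0],"dr": [0,0,0]},{"slide": [0,0,0],"dr": [0,0,0]},{"slide": [0,0,0],"dr": [0,0,0]},{"slide": [0,0,0],"dr": [0,0,0]},{"slide": [0,0,0],"dr": [0,0,0]},{"slide": [0,0,0],"dr": [0,0,0]},{"slide": [0,0,0],"dr": [0,0,0]},{"slide": [0,0,0],"dr": [0,0,0]}]' --jaw -1

```text
clock: 20.15
ee_pos: [0.5096, -0.3411, 0.0129]
tool_rot: [0.629, 0.778, -0.0, 0.0]
ft_force: [-1.5, -0.3, 5.5]
finger_gap: 0.501
grip_force: 30.0
```

Request:
send_rows --rows '[{"slide": [0,0,-0.2],"dr": [0,0,0]},{"slide": [0,0,-0.4],"dr": [0,0,0]},{"slide": [0,0,-0.6],"dr": [0,0,0]},{"slide": [0,0,-0.8],"dr": [0,0,0]},{"slide": [0,0,-0.95],"dr": [0,0,0]},{"slide": [0.1,0.1,-0.95],"dr": [0,0,0]},{"slide": [0.3,0.2,-0.95],"dr": [0,0,0]},{"slide": [0.5,0.3,-0.95],"dr": [0,0,0]},{"slide": [0.7,0.4,-0.95],"dr": [0,0,0]},{"slide": [0.9,0.48,-0.95],"dr": [0,0,0]},{"slide": [1,0.48,-0.95],"dr": [0,0,0]},{"slide": [1,0.48,-0.95],"dr": [0,0,0]}]'

```text
clock: 21.35
ee_pos: [0.5742, -0.0667, 0.2499]
tool_rot: [0.627, 0.779, 0.0, -0.001]
ft_force: [0.5, -0.5, 0.2]
finger_gap: 0.499
grip_force: 30.0
```

```bash
python3 - <<'E'
from h import *
go([.5647,-.0035,.195],down(np.radians(12.2)))
E
```

```text
slide [0.2547 0.0172 0.22  ] dr [-0.0003 -0.0006  0.0013]
```

Request:
send_rows --rows '[{"slide": [0.15,0.017,0],"dr": [0,0,0]},{"slide": [0.255,0.017,0.05],"dr": [0,0,0]},{"slide": [0.255,0.017,0.15],"dr": [0,0,0]},{"slide": [0.255,0.017,0.22],"dr": [0,0,0]},{"slide": [0.255,0.017,0.22],"dr": [0,0,0]},{"slide": [0.255,0.017,0.22],"dr": [0,0,0]},{"slide": [0.255,0.017,0.22],"dr": [0,0,0]}]'

```text
clock: 22.05
ee_pos: [0.5658, -0.0086, 0.196]
tool_rot: [0.629, 0.777, 0.0, 0.001]
ft_force: [-0.3, 0.1, -0.2]
finger_gap: 0.5
grip_force: 30.0
```

```bash
python3 - <<'E'
from h import *
go([.5645,-.0032,.172],down(np.radians(12.2)))
E
```

```text
slide [ 0.0225 -0.0007  0.0961] dr [ 0.0006  0.0003 -0.0012]
```

Request:
send_rows --rows '[{"slide": [0.022,0,0.02],"dr": [0,0,0]},{"slide": [0.022,0,0.05],"dr": [0,0,0]},{"slide": [0.022,0,0.075],"dr": [0,0,0]},{"slide": [0.022,0,0.085],"dr": [0,0,0]},{"slide": [0.022,0,0.092],"dr": [0,0,0]},{"slide": [0.022,0,0.092],"dr": [0,0,0]}]'

```text
clock: 22.65
ee_pos: [0.5642, -0.0029, 0.1719]
tool_rot: [0.629, 0.778, -0.0, -0.0]
ft_force: [-1.0, 0.6, -1.4]
finger_gap: 0.499
grip_force: 30.0
```

Request:
send_rows --rows '[{"slide": [0,0,0],"dr": [0,0,0]},{"slide": [0,0,0],"dr": [0,0,0]},{"slide": [0,0,0],"dr": [0,0,0]},{"slide": [0,0,0],"dr": [0,0,0]},{"slide": [0,0,-0.1],"dr": [0,0,0]},{"slide": [0,0,-0.25],"dr": [0,0,0]},{"slide": [-0.1,-0.1,-0.4],"dr": [0,0,0]},{"slide": [-0.25,-0.25,-0.4],"dr": [0,0,0]},{"slide": [-0.4,-0.4,-0.4],"dr": [0,0,0]},{"slide": [-0.55,-0.55,-0.4],"dr": [0,0,0]},{"slide": [-0.7,-0.7,-0.4],"dr": [0,0,0]},{"slide": [-0.9,-0.85,-0.4],"dr": [0,0,0]}]' --jaw 0.5

```text
clock: 23.85
ee_pos: [0.4132, -0.2455, 0.2725]
tool_rot: [0.629, 0.778, -0.0, 0.0]
ft_force: [1.3, -0.1, -0.3]
finger_gap: 0.748
grip_force: 0.0
```

```bash
python3 - <<'E'
from h import *
d=shot('wrist','w8');t=shot('top','t8')
u=px(d,[.3956,-.2339,.036]);print(u,blank(d,*u,w=36))
a,b=px(t,[.565,-.003,.166]),px(t,[.40,-.23,.03])
f=lambda d,u,w:cv2.resize(d['img'][max(0,int(u[1])-w):int(u[1])+w,int(u[0])-w:int(u[0])+w],(260,260))
cv2.imwrite('pics/c8.png',np.hstack([f(t,a,30),f(t,b,30),f(d,u,60)])[:,:,::-1])
go([.3956,-.2339,.1],down(np.radians(12.2)))
E
```

```text
(np.float64(263.77534820275935), np.float64(180.12006687003006)) (array([263.7, 179.3]), array([  18,   16,   38,   39, 1182], dtype=int32), array([ 0.3953, -0.2329,  0.036 ]))
slide [ 0.0722 -0.0547  0.6893] dr [-0.      0.0006 -0.0037]
```

View pics/c8.png

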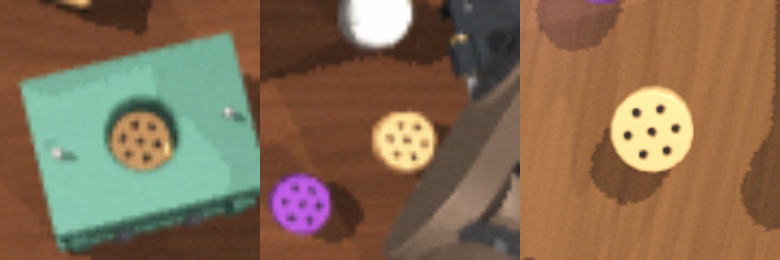

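The second blank is seated and the third is in place at wrist (264,179).

Request:
send_rows --rows '[{"slide": [0.074,-0.054,0.15],"dr": [0,0,0]},{"slide": [0.074,-0.054,0.35],"dr": [0,0,0]},{"slide": [0.074,-0.054,0.55],"dr": [0,0,0]},{"slide": [0.074,-0.054,0.75],"dr": [0,0,0]},{"slide": [0.074,-0.054,0.8],"dr": [0,0,0]},{"slide": [0.074,-0.054,0.8],"dr": [0,0,0]},{"slide": [0.074,-0.054,0.8],"dr": [0,0,0]}]' --jaw 0.8

```text
clock: 24.65
ee_pos: [0.3982, -0.2291, 0.0726]
tool_rot: [0.629, 0.778, -0.0, 0.0]
ft_force: [0.0, 0.1, -0.4]
finger_gap: 0.903
grip_force: 0.0
```

```bash
python3 - <<'E'
from h import *
go([.3954,-.2333,.012],down(np.radians(12.2)))
E
```

```text
slide [-0.0141 -0.0147  0.2426] dr [ 0.0001  0.0002 -0.0008]
```

Request:
send_rows --rows '[{"slide": [-0.014,-0.015,0.05],"dr": [0,0,0]},{"slide": [-0.014,-0.015,0.16],"dr": [0,0,0]},{"slide": [-0.014,-0.015,0.24],"dr": [0,0,0]},{"slide": [-0.014,-0.015,0.24],"dr": [0,0,0]}]'

```text
clock: 25.05
ee_pos: [0.3949, -0.2332, 0.0119]
tool_rot: [0.629, 0.778, -0.0, -0.0]
ft_force: [-1.6, -0.3, -0.5]
finger_gap: 0.9
grip_force: 0.0
```

Request:
send_rows --rows '[{"slide": [0,0,0],"dr": [0,0,0]},{"slide": [0,0,0],"dr": [0,0,0]},{"slide": [0,0,0],"dr": [0,0,0]},{"slide": [0,0,0],"dr": [0,0,0]},{"slide": [0,0,0],"dr": [0,0,0]},{"slide": [0,0,0],"dr": [0,0,0]},{"slide": [0,0,0],"dr": [0,0,0]},{"slide": [0,0,0],"dr": [0,0,0]},{"slide": [0,0,0],"dr": [0,0,0]}]' --jaw -1

```text
clock: 25.95
ee_pos: [0.3949, -0.2334, 0.0124]
tool_rot: [0.629, 0.778, -0.0, 0.0]
ft_force: [-0.6, 0.4, 6.4]
finger_gap: 0.499
grip_force: 30.0
```

Request:
send_rows --rows '[{"slide": [0,0,-0.2],"dr": [0,0,0]},{"slide": [0,0,-0.4],"dr": [0,0,0]},{"slide": [0,0,-0.6],"dr": [0,0,0]},{"slide": [0,0,-0.8],"dr": [0,0,0]},{"slide": [0,0,-0.95],"dr": [0,0,0]},{"slide": [0.1,0.1,-0.95],"dr": [0,0,0]},{"slide": [0.2,0.2,-0.95],"dr": [0,0,0]},{"slide": [0.35,0.35,-0.95],"dr": [0,0,0]},{"slide": [0.5,0.5,-0.95],"dr": [0,0,0]},{"slide": [0.6,0.65,-0.95],"dr": [0,0,0]},{"slide": [0.7,0.8,-0.95],"dr": [0,0,0]},{"slide": [0.76,0.85,-0.95],"dr": [0,0,0]}]'

```text
clock: 27.15
ee_pos: [0.5647, -0.0003, 0.249]
tool_rot: [0.628, 0.778, 0.0, -0.0]
ft_force: [0.5, -1.3, 0.1]
finger_gap: 0.497
grip_force: 30.0
```

```bash
python3 - <<'E'
from h import *
go([.5647,-.0035,.195],down(np.radians(12.2)))
E
```

```text
slide [-0.0124 -0.0028  0.2161] dr [ 0.     -0.0001  0.0001]
```

Request:
send_rows --rows '[{"slide": [-0.012,-0.003,0.05],"dr": [0,0,0]},{"slide": [-0.012,-0.003,0.15],"dr": [0,0,0]},{"slide": [-0.012,-0.003,0.21],"dr": [0,0,0]},{"slide": [-0.012,-0.003,0.21],"dr": [0,0,0]},{"slide": [-0.012,-0.003,0.21],"dr": [0,0,0]}]'

```text
clock: 27.65
ee_pos: [0.5624, -0.0068, 0.1972]
tool_rot: [0.629, 0.777, -0.0, -0.0]
ft_force: [0.0, -0.1, 0.6]
finger_gap: 0.499
grip_force: 30.0
```

```bash
python3 - <<'E'
from h import *
go([.5645,-.0032,.172],down(np.radians(12.2)))
E
```

```text
slide [0.0122 0.0111 0.1006] dr [-0.0003 -0.     -0.0013]
```

Request:
send_rows --rows '[{"slide": [0.012,0.011,0.02],"dr": [0,0,0]},{"slide": [0.012,0.011,0.05],"dr": [0,0,0]},{"slide": [0.012,0.011,0.075],"dr": [0,0,0]},{"slide": [0.012,0.011,0.088],"dr": [0,0,0]},{"slide": [0.012,0.011,0.096],"dr": [0,0,0]},{"slide": [0.012,0.011,0.096],"dr": [0,0,0]}]'

```text
clock: 28.25
ee_pos: [0.5647, -0.0026, 0.1729]
tool_rot: [0.629, 0.778, -0.0, -0.0]
ft_force: [0.2, -0.3, -0.4]
finger_gap: 0.5
grip_force: 30.0
```

Request:
send_rows --rows '[{"slide": [0,0,0],"dr": [0,0,0]},{"slide": [0,0,0],"dr": [0,0,0]},{"slide": [0,0,0],"dr": [0,0,0]},{"slide": [0,0,0],"dr": [0,0,0]},{"slide": [0,0,-0.1],"dr": [0,0,0]},{"slide": [0,0,-0.25],"dr": [0,0,0]},{"slide": [0,0,-0.4],"dr": [0,0,0]},{"slide": [0.2,0.05,-0.6],"dr": [0,0,0]},{"slide": [0.4,0.1,-0.7],"dr": [0,0,0]},{"slide": [0.6,0.2,-0.7],"dr": [0,0,0]},{"slide": [0.75,0.3,-0.7],"dr": [0,0,0]},{"slide": [0.75,0.3,-0.7],"dr": [0,0,0]}]' --jaw 0.5

```text
clock: 29.45
ee_pos: [0.5991, 0.1998, 0.3487]
tool_rot: [0.628, 0.778, 0.001, 0.0]
ft_force: [0.0, -0.7, -0.2]
finger_gap: 0.751
grip_force: 0.0
```

```bash
python3 - <<'E'
from h import *
d3=load('w3');print('cup',at(d3,403,210,.029),'rodtop',at(d3,466,242,.165))
d=shot('wrist','w9');t=shot('top','t9')
u=px(t,[.565,-.003,.166]);w=30
c=cv2.resize(t['img'][int(u[1])-w:int(u[1])+w,int(u[0])-w:int(u[0])+w],(240,240)); im=d['img'].copy(); im[-240:,:240]=c
cv2.imwrite('pics/w9.png',im[:,:,::-1]); print(manip.state()['ee_pos'])
E
```

```text
cup [0.5922 0.2952 0.029 ] rodtop [0.5969 0.2963 0.165 ]
[0.59905404 0.19937925 0.34771822]
```

View pics/w9.png

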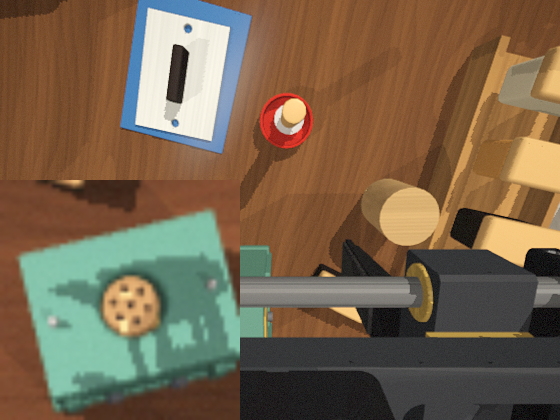

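The third blank is in, just below the deck. The rod top is at (293,110), the cup rim centre at (286.5,120), and the cardboard bundle near (400,210).

```bash
python3 - <<'E'
from h import *
d=load('w9');print('cup',at(d,286.5,120,.029),'rodtop',at(d,293.5,110,.165),'bundle',at(d,408,215,.1))
p=at(d,293.5,110,.165)
go([p[0],p[1],.2],down(np.radians(12.2)))
E
```

```text
cup [0.595 0.293 0.029] rodtop [0.5976 0.2965 0.165 ] bundle [0.7775 0.205  0.1   ]
slide [0.3806 0.0769 0.591 ] dr [-0.     -0.0002  0.0007]
```

Request:
send_rows --rows '[{"slide": [0.1,0.04,0.15],"dr": [0,0,0]},{"slide": [0.1,0.075,0.3],"dr": [0,0,0]},{"slide": [0.1,0.075,0.5],"dr": [0,0,0]},{"slide": [0.1,0.075,0.56],"dr": [0,0,0]},{"slide": [0.1,0.075,0.56],"dr": [0,0,0]},{"slide": [0.1,0.075,0.56],"dr": [0,0,0]}]' --jaw 1

```text
clock: 30.15
ee_pos: [0.6123, 0.2242, 0.2091]
tool_rot: [0.629, 0.777, 0.0, 0.0]
ft_force: [-0.0, 0.3, 0.3]
finger_gap: 0.998
grip_force: 0.0
```

```bash
python3 - <<'E'
from h import *
d=shot('wrist','w10');print(manip.state()['ee_pos'],px(d,[.597,.296,.165]))
im=d['img'].astype(np.uint8);m=cv2.inRange(cv2.cvtColor(im,cv2.COLOR_RGB2HSV),(0,170,90),(6,255,255))+cv2.inRange(cv2.cvtColor(im,cv2.COLOR_RGB2HSV),(174,170,90),(180,255,255))
n,l,s,ct=cv2.connectedComponentsWithStats(m);k=1+np.argmax(s[1:,4]);print(s[k],ct[k])
u=px(d,[.597,.296,.165]);print(blank(d,*u,z=.165,w=40))
E
```

```text
[0.6125398  0.22440087 0.20974221] (np.float64(274.18201373516587), np.float64(126.86853572973126))
[ 235   96   75   76 2844] [270.0302391  135.81997187]
(array([279.3, 131.7]), array([  23,   22,   51,   58, 1486], dtype=int32), array([0.6008, 0.2937, 0.165 ]))
```

View pics/w10.png

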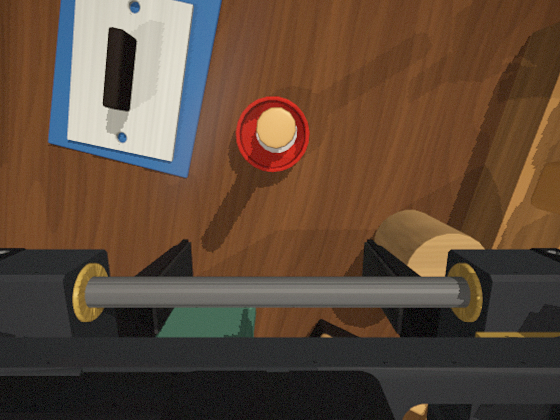

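Rod top at (276.5,128), cup rim centre at (272.5,134), bundle top near (440,245).

```bash
python3 - <<'E'
from h import *
d=load('w10');p=at(d,276.5,128,.165);print(p,'cup',at(d,272.5,134,.029),'bundle',at(d,445,245,.1))
go([p[0],p[1],.2],down(np.radians(12.2)))
go([p[0],p[1],.1],down(np.radians(12.2)))
E
```

```text
[0.5986 0.2956 0.165 ] cup [0.5948 0.2926 0.029 ] bundle [0.7682 0.2294 0.1   ]
slide [0.2902 0.0049 0.039 ] dr [ 0.0011  0.     -0.0012]
slide [0.2902 0.004  0.439 ] dr [ 0.0011  0.     -0.0012]
```

Request:
send_rows --rows '[{"slide": [0.15,0,0.03],"dr": [0,0,0]},{"slide": [0.29,0.004,0.04],"dr": [0,0,0]},{"slide": [0.29,0.004,0.04],"dr": [0,0,0]},{"slide": [0.29,0.004,0.14],"dr": [0,0,0]},{"slide": [0.29,0.004,0.28],"dr": [0,0,0]},{"slide": [0.29,0.004,0.39],"dr": [0,0,0]},{"slide": [0.29,0.004,0.43],"dr": [0,0,0]},{"slide": [0.29,0.004,0.43],"dr": [0,0,0]}]'

```text
clock: 31.0
ee_pos: [0.598, 0.2954, 0.1007]
tool_rot: [0.629, 0.778, -0.0, -0.0]
ft_force: [0.8, 0.1, 0.7]
finger_gap: 0.999
grip_force: 0.0
```

```bash
python3 - <<'E'
from h import *
s=manip.state();print(s['ft_force'])
go([.5985,.2955,.1],down(np.radians(12.2)))
E
```

```text
[0.80345391 0.09025473 0.74182689]
slide [0.     0.0022 0.0027] dr [-0.0002  0.0001 -0.0011]
```

Request:
send_rows --rows '[{"slide": [0,0,0],"dr": [0,0,0]},{"slide": [0,0,0],"dr": [0,0,0]},{"slide": [0,0,0],"dr": [0,0,0]},{"slide": [0,0,0],"dr": [0,0,0]},{"slide": [0,0,0],"dr": [0,0,0]},{"slide": [0,0,0],"dr": [0,0,0]},{"slide": [0,0,0],"dr": [0,0,0]},{"slide": [0,0,0],"dr": [0,0,0]},{"slide": [0,0,0],"dr": [0,0,0]},{"slide": [0,0,0],"dr": [0,0,0]},{"slide": [0,0,0],"dr": [0,0,0]},{"slide": [0,0,0],"dr": [0,0,0]}]' --jaw -1

```text
clock: 32.2
ee_pos: [0.5976, 0.2959, 0.1005]
tool_rot: [0.629, 0.778, -0.0, -0.0]
ft_force: [-0.3, 0.4, -0.0]
finger_gap: 0.269
grip_force: 30.0
```

Request:
send_rows --rows '[{"slide": [0,0,0],"dr": [0,0,0]},{"slide": [0,0,-0.1],"dr": [0,0,0]},{"slide": [0,0,-0.2],"dr": [0,0,0]},{"slide": [0,0,-0.4],"dr": [0,0,0]},{"slide": [0,0,-0.6],"dr": [0,0,0]},{"slide": [0,0,-0.8],"dr": [0,0,0]},{"slide": [0,0,-0.84],"dr": [0,0,0]},{"slide": [0,0,-0.84],"dr": [0,0,0]},{"slide": [0,0,-0.84],"dr": [0,0,0]}]'

```text
clock: 33.1
ee_pos: [0.5971, 0.2957, 0.3083]
tool_rot: [0.629, 0.778, -0.001, -0.001]
ft_force: [-0.2, -0.1, -3.3]
finger_gap: 0.272
grip_force: 30.0
```

```bash
python3 - <<'E'
from h import *
s=manip.state();print(s['ft_force'],s['grip_force'],s['finger_gap'],R.from_quat(s['tool_rot']).as_matrix().round(4)[:,2])
go([.5645,-.003,.3],down(np.radians(12.2)))
E
```

```text
[-0.19032558 -0.05687231 -3.28152032] 29.996838569641113 0.27210002003054085 [-0.0029 -0.0012 -1.    ]
slide [-1.1408 -0.3777  0.0352] dr [-0.0015  0.0003 -0.001 ]
```

Request:
send_rows --rows '[{"slide": [-0.1,-0.03,0],"dr": [0,0,0]},{"slide": [-0.25,-0.08,0],"dr": [0,0,0]},{"slide": [-0.4,-0.13,0],"dr": [0,0,0]},{"slide": [-0.55,-0.18,0],"dr": [0,0,0]},{"slide": [-0.7,-0.23,0],"dr": [0,0,0]},{"slide": [-0.85,-0.28,0],"dr": [0,0,0]},{"slide": [-1,-0.33,0],"dr": [0,0,0]},{"slide": [-1,-0.37,0],"dr": [0,0,0]},{"slide": [-1,-0.37,0],"dr": [0,0,0]}]'

```text
clock: 34.0
ee_pos: [0.5584, 0.0314, 0.3087]
tool_rot: [0.629, 0.777, -0.001, -0.002]
ft_force: [1.0, 0.5, -2.8]
finger_gap: 0.27
grip_force: 30.0
```

```bash
python3 - <<'E'
from h import *
go([.5645,-.003,.28],down(np.radians(12.2)))
E
```

```text
slide [-0.1396 -0.0042  0.1148] dr [-0.0018 -0.0005 -0.0019]
```

Request:
send_rows --rows '[{"slide": [-0.08,-0.004,0],"dr": [0,0,0]},{"slide": [-0.14,-0.004,0.05],"dr": [0,0,0]},{"slide": [-0.14,-0.004,0.11],"dr": [0,0,0]},{"slide": [-0.14,-0.004,0.11],"dr": [0,0,0]},{"slide": [-0.14,-0.004,0.11],"dr": [0,0,0]}]'

```text
clock: 34.5
ee_pos: [0.566, -0.0019, 0.2823]
tool_rot: [0.629, 0.778, -0.0, -0.001]
ft_force: [-0.8, 0.1, -2.0]
finger_gap: 0.27
grip_force: 30.0
```

```bash
python3 - <<'E'
from h import *
d=shot('wrist','w11')
go([.5645,-.003,.26],down(np.radians(12.2)))
E
```

```text
slide [-0.003  -0.0074  0.0915] dr [-0.0002 -0.0001 -0.0007]
```

View pics/w11.png

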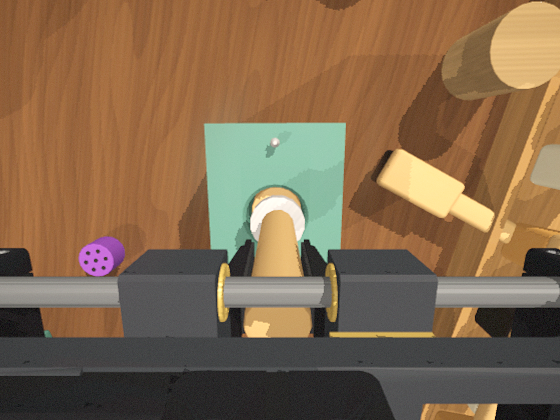

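The foot (278,218) is nearly over the mouth (275.5,212), so I'll apply the small correction and lower it.

Request:
send_rows --rows '[{"slide": [-0.003,-0.007,0.03],"dr": [0,0,0]},{"slide": [-0.003,-0.007,0.06],"dr": [0,0,0]},{"slide": [-0.003,-0.007,0.08],"dr": [0,0,0]},{"slide": [-0.003,-0.007,0.08],"dr": [0,0,0]},{"slide": [-0.003,-0.007,0.08],"dr": [0,0,0]}]'

```text
clock: 35.05
ee_pos: [0.5645, -0.0034, 0.2631]
tool_rot: [0.629, 0.778, -0.0, -0.0]
ft_force: [0.3, 0.0, -3.5]
finger_gap: 0.271
grip_force: 30.0
```

Request:
send_rows --rows '[{"slide": [0,0,0.02],"dr": [0,0,0]},{"slide": [0,0,0.04],"dr": [0,0,0]},{"slide": [0,0,0.05],"dr": [0,0,0]},{"slide": [0,0,0.05],"dr": [0,0,0]}]'

```text
clock: 35.45
ee_pos: [0.5643, -0.0034, 0.2501]
tool_rot: [0.629, 0.778, -0.0, -0.0]
ft_force: [0.1, 0.8, -3.0]
finger_gap: 0.265
grip_force: 30.0
```

Request:
send_rows --rows '[{"slide": [0,0,0.02],"dr": [0,0,0]},{"slide": [0,0,0.04],"dr": [0,0,0]},{"slide": [0,0,0.05],"dr": [0,0,0]},{"slide": [0,0,0.05],"dr": [0,0,0]}]'

```text
clock: 35.85
ee_pos: [0.5644, -0.0035, 0.2378]
tool_rot: [0.629, 0.778, -0.0, -0.0]
ft_force: [0.3, 0.5, -2.3]
finger_gap: 0.272
grip_force: 30.0
```

Request:
send_rows --rows '[{"slide": [0,0,0.01],"dr": [0,0,0]},{"slide": [0,0,0.02],"dr": [0,0,0]},{"slide": [0,0,0.03],"dr": [0,0,0]},{"slide": [0,0,0.03],"dr": [0,0,0]}]'

```text
clock: 36.25
ee_pos: [0.5644, -0.0034, 0.2302]
tool_rot: [0.629, 0.778, -0.0, -0.0]
ft_force: [0.5, 0.6, -1.7]
finger_gap: 0.269
grip_force: 30.0
```

Request:
send_rows --rows '[{"slide": [0,0,0.01],"dr": [0,0,0]},{"slide": [0,0,0.02],"dr": [0,0,0]},{"slide": [0,0,0.03],"dr": [0,0,0]},{"slide": [0,0,0.03],"dr": [0,0,0]}]'

```text
clock: 36.65
ee_pos: [0.5643, -0.0034, 0.2226]
tool_rot: [0.629, 0.778, -0.0, -0.0]
ft_force: [1.4, 0.0, -1.0]
finger_gap: 0.269
grip_force: 30.0
```

Request:
send_rows --rows '[{"slide": [0,0,0.01],"dr": [0,0,0]},{"slide": [0,0,0.02],"dr": [0,0,0]},{"slide": [0,0,0.02],"dr": [0,0,0]}]'

```text
clock: 36.95
ee_pos: [0.5643, -0.0034, 0.2177]
tool_rot: [0.629, 0.778, -0.0, -0.0]
ft_force: [1.4, -0.5, -0.3]
finger_gap: 0.269
grip_force: 30.0
```

Request:
send_rows --rows '[{"slide": [0,0,0.006],"dr": [0,0,0]},{"slide": [0,0,0.012],"dr": [0,0,0]}]'

```text
clock: 37.15
ee_pos: [0.5652, -0.0036, 0.2171]
tool_rot: [0.629, 0.778, 0.001, 0.001]
ft_force: [-3.3, 0.1, 31.2]
finger_gap: 0.272
grip_force: 30.0
```

Bottomed at the expected depth with 31 N. Hold one row, then withdraw.

Request:
send_rows --rows '[{"slide": [0,0,0],"dr": [0,0,0]},{"slide": [0,0,-0.02],"dr": [0,0,0]},{"slide": [0,0,-0.1],"dr": [0,0,0]},{"slide": [0,0,-0.2],"dr": [0,0,0]},{"slide": [0,0,-0.3],"dr": [0,0,0]},{"slide": [0,0,-0.38],"dr": [0,0,0]},{"slide": [0,0,-0.38],"dr": [0,0,0]},{"slide": [0,0,-0.38],"dr": [0,0,0]}]'

```text
clock: 37.95
ee_pos: [0.564, -0.0034, 0.309]
tool_rot: [0.629, 0.778, -0.0, -0.001]
ft_force: [-0.4, 0.5, -3.7]
finger_gap: 0.269
grip_force: 30.0
```

```bash
python3 - <<'E'
from h import *
d=shot('wrist','w12')
print(manip.state()['ft_force'])
go([.5976,.2957,.3],down(np.radians(12.2)))
E
```

```text
[-0.29753308  0.2430769  -2.4697789 ]
slide [1.1416 0.3826 0.0341] dr [-0.0011 -0.0003 -0.001 ]
```

Request:
send_rows --rows '[{"slide": [0.1,0.03,0],"dr": [0,0,0]},{"slide": [0.25,0.08,0],"dr": [0,0,0]},{"slide": [0.4,0.13,0],"dr": [0,0,0]},{"slide": [0.55,0.18,0],"dr": [0,0,0]},{"slide": [0.7,0.23,0],"dr": [0,0,0]},{"slide": [0.85,0.28,0],"dr": [0,0,0]},{"slide": [1,0.33,0],"dr": [0,0,0]},{"slide": [1,0.37,0],"dr": [0,0,0]},{"slide": [1,0.37,0],"dr": [0,0,0]}]'

```text
clock: 38.9
ee_pos: [0.6027, 0.261, 0.3078]
tool_rot: [0.628, 0.778, -0.001, -0.001]
ft_force: [-0.4, -0.0, -3.5]
finger_gap: 0.269
grip_force: 30.0
```

```bash
python3 - <<'E'
from h import *
go([.5965,.2945,.14],down(np.radians(12.2)))
E
```

```text
slide [0.1366 0.0059 0.6711] dr [-0.0014  0.0003 -0.0002]
```

Request:
send_rows --rows '[{"slide": [0.08,0.006,0],"dr": [0,0,0]},{"slide": [0.137,0.006,0.05],"dr": [0,0,0]},{"slide": [0.137,0.006,0.2],"dr": [0,0,0]},{"slide": [0.137,0.006,0.35],"dr": [0,0,0]},{"slide": [0.137,0.006,0.5],"dr": [0,0,0]},{"slide": [0.137,0.006,0.62],"dr": [0,0,0]},{"slide": [0.137,0.006,0.67],"dr": [0,0,0]},{"slide": [0.137,0.006,0.67],"dr": [0,0,0]},{"slide": [0.137,0.006,0.67],"dr": [0,0,0]}]'

```text
clock: 39.8
ee_pos: [0.5973, 0.2941, 0.1436]
tool_rot: [0.629, 0.778, 0.0, 0.0]
ft_force: [0.6, 0.7, -1.6]
finger_gap: 0.27
grip_force: 30.0
```

```bash
python3 - <<'E'
from h import *
d=shot('wrist','w13')
# cup rim in this view vs foot
im=d['img'].astype(np.uint8);h=cv2.cvtColor(im,cv2.COLOR_RGB2HSV);m=cv2.inRange(h,(0,170,90),(6,255,255))|cv2.inRange(h,(174,170,90),(180,255,255))
n,l,s,ct=cv2.connectedComponentsWithStats(m);k=1+np.argmax(s[1:,4]);print(s[k],ct[k], px(d,[.595,.293,.029]))
go([.5965,.2945,.1025],down(np.radians(12.2)))
E
```

```text
[ 229  170   86   82 2911] [267.42081759 200.5915493 ] (np.float64(272.22736044578704), np.float64(214.74143076565082))
slide [ 0.0018 -0.004   0.1666] dr [ 0.0012 -0.0001 -0.0011]
```

Request:
send_rows --rows '[{"slide": [0.002,-0.004,0.06],"dr": [0,0,0]},{"slide": [0.002,-0.004,0.12],"dr": [0,0,0]},{"slide": [0.002,-0.004,0.155],"dr": [0,0,0]},{"slide": [0.002,-0.004,0.16],"dr": [0,0,0]},{"slide": [0.002,-0.004,0.16],"dr": [0,0,0]}]'

```text
clock: 40.35
ee_pos: [0.5959, 0.2945, 0.1027]
tool_rot: [0.629, 0.778, -0.0, 0.0]
ft_force: [0.3, 0.7, -3.1]
finger_gap: 0.269
grip_force: 30.0
```

Request:
send_rows --rows '[{"slide": [0,0,0.006],"dr": [0,0,0]},{"slide": [0,0,0.012],"dr": [0,0,0]},{"slide": [0,0,0.012],"dr": [0,0,0]}]'

```text
clock: 40.65
ee_pos: [0.5961, 0.2946, 0.1005]
tool_rot: [0.629, 0.778, 0.001, 0.0]
ft_force: [-0.8, -0.3, 3.0]
finger_gap: 0.268
grip_force: 30.0
```

Request:
send_rows --rows '[{"slide": [0,0,0],"dr": [0,0,0]},{"slide": [0,0,0],"dr": [0,0,0]},{"slide": [0,0,0],"dr": [0,0,0]},{"slide": [0,0,0],"dr": [0,0,0]},{"slide": [0,0,0],"dr": [0,0,0]},{"slide": [0,0,0],"dr": [0,0,0]},{"slide": [0,0,-0.1],"dr": [0,0,0]},{"slide": [0,0,-0.3],"dr": [0,0,0]},{"slide": [0,0,-0.5],"dr": [0,0,0]},{"slide": [0,0,-0.7],"dr": [0,0,0]},{"slide": [0,0,-0.8],"dr": [0,0,0]},{"slide": [-0.2,0,-0.8],"dr": [0,0,0]}]' --jaw 0.6

```text
clock: 41.85
ee_pos: [0.6063, 0.2493, 0.3041]
tool_rot: [0.627, 0.779, 0.003, 0.002]
ft_force: [0.4, 0.1, -0.7]
finger_gap: 0.801
grip_force: 0.0
```

```bash
python3 - <<'E'
from h import *
d=shot('wrist','w14');s=manip.state();print(s['ee_pos'],s['finger_gap'])
u=px(d,[.597,.2945,.165]);print('pred rod top',u,blank(d,*u,z=.165,w=40))
im=d['img'].astype(np.uint8);h=cv2.cvtColor(im,cv2.COLOR_RGB2HSV);m=cv2.inRange(h,(0,170,90),(6,255,255))|cv2.inRange(h,(174,170,90),(180,255,255))
n,l,s,ct=cv2.connectedComponentsWithStats(m);k=1+np.argmax(s[1:,4]);x,y,w,hh,_=s[k];print('cup',s[k],at(d,x+w/2,y+hh/2,.02))
go([.4293,.3195,.25],down(0.))
E
```

```text
[0.60777225 0.24035734 0.30179927] 0.8012710447783554
pred rod top (np.float64(274.7883690180426), np.float64(160.49805795828382)) (array([272.5, 155.9]), array([  11,    6,   57,   58, 1698], dtype=int32), array([0.594 , 0.2982, 0.165 ]))
cup [ 244  126   58   58 1672] [0.5951 0.2921 0.02  ]
slide [ 0.4596 -0.6324  0.2039] dr [0.002  0.0008 0.1056]
```

Request:
send_rows --rows '[{"slide": [0.1,-0.15,0],"dr": [0,0,0.02]},{"slide": [0.2,-0.3,0],"dr": [0,0,0.05]},{"slide": [0.3,-0.45,0],"dr": [0,0,0.08]},{"slide": [0.42,-0.6,0],"dr": [0,0,0.105]},{"slide": [0.46,-0.632,0.1],"dr": [0,0,0.105]},{"slide": [0.46,-0.632,0.2],"dr": [0,0,0.105]},{"slide": [0.46,-0.632,0.2],"dr": [0,0,0.105]},{"slide": [0.46,-0.632,0.2],"dr": [0,0,0.105]}]'

```text
clock: 42.7
ee_pos: [0.4279, 0.3249, 0.2499]
tool_rot: [0.707, 0.707, -0.0, 0.0]
ft_force: [0.3, 0.4, 0.3]
finger_gap: 0.799
grip_force: 0.0
```

```bash
python3 - <<'E'
from h import *
go([.4291,.3195,.06],down(0.))
E
```

```text
slide [-0.0213  0.0049  0.7598] dr [-0.0002  0.0002  0.0004]
```

Request:
send_rows --rows '[{"slide": [-0.021,0.005,0.15],"dr": [0,0,0]},{"slide": [-0.021,0.005,0.35],"dr": [0,0,0]},{"slide": [-0.021,0.005,0.55],"dr": [0,0,0]},{"slide": [-0.021,0.005,0.72],"dr": [0,0,0]},{"slide": [-0.021,0.005,0.82],"dr": [0,0,0]},{"slide": [-0.021,0.005,0.88],"dr": [0,0,0]},{"slide": [-0.021,0.005,0.9],"dr": [0,0,0]},{"slide": [-0.021,0.005,0.9],"dr": [0,0,0]}]'

```text
clock: 43.5
ee_pos: [0.4297, 0.3197, 0.0249]
tool_rot: [0.707, 0.707, 0.0, 0.0]
ft_force: [0.2, 0.1, -0.8]
finger_gap: 0.803
grip_force: 0.0
```

```bash
python3 - <<'E'
from h import *
print(manip.state()['ft_force']);go([.4291,.3195,.0215],down(0.))
E
```

```text
[ 0.16807342  0.06896721 -0.793169  ]
slide [-0.0008 -0.0023  0.0135] dr [ 0.0002 -0.      0.0002]
```

Request:
send_rows --rows '[{"slide": [-0.001,-0.002,0.012],"dr": [0,0,0]},{"slide": [-0.001,-0.002,0.012],"dr": [0,0,0]},{"slide": [-0.001,-0.002,0.012],"dr": [0,0,0]},{"slide": [-0.001,-0.002,0.012],"dr": [0,0,0]},{"slide": [-0.001,-0.002,0.012],"dr": [0,0,0]},{"slide": [-0.001,-0.002,0.012],"dr": [0,0,0]},{"slide": [-0.001,-0.002,0.012],"dr": [0,0,0]},{"slide": [-0.001,-0.002,0.012],"dr": [0,0,0]},{"slide": [-0.001,-0.002,0.012],"dr": [0,0,0]},{"slide": [-0.001,-0.002,0.012],"dr": [0,0,0]},{"slide": [-0.001,-0.002,0.012],"dr": [0,0,0]},{"slide": [-0.001,-0.002,0.012],"dr": [0,0,0]}]' --jaw -1

```text
clock: 44.7
ee_pos: [0.4285, 0.3194, 0.0216]
tool_rot: [0.707, 0.707, 0.0, 0.0]
ft_force: [0.6, 0.0, -0.1]
finger_gap: 0.166
grip_force: 30.0
```

Request:
send_rows --rows '[{"slide": [0,0,-0.04],"dr": [0,0,0]},{"slide": [0,0,-0.2],"dr": [0,0,0]},{"slide": [0,0,-0.4],"dr": [0,0,0]},{"slide": [0,0,-0.6],"dr": [0,0,0]},{"slide": [0,0,-0.8],"dr": [0,0,0]},{"slide": [0,0,-1],"dr": [0,0,0]},{"slide": [0,0,-1],"dr": [0,0,0]},{"slide": [0,0,-1],"dr": [0,0,0]}]'

```text
clock: 45.5
ee_pos: [0.4279, 0.3192, 0.2723]
tool_rot: [0.707, 0.708, 0.001, 0.0]
ft_force: [0.3, -0.1, -4.3]
finger_gap: 0.168
grip_force: 30.0
```

```bash
python3 - <<'E'
from h import *
s=manip.state();print(s['ft_force'],s['grip_force'],s['finger_gap'])
go([.5647,-.0045,.26],down(np.radians(12.2)))
E
```

```text
[ 0.30929764 -0.05658866 -4.3145368 ] 29.999493062496185 0.16785930774567578
slide [-1.2956  0.5456  0.0493] dr [ 0.0006 -0.0002 -0.1059]
```

Request:
send_rows --rows '[{"slide": [-0.15,0.06,0],"dr": [0,0,0]},{"slide": [-0.32,0.14,0],"dr": [0,0,-0.02]},{"slide": [-0.5,0.22,0],"dr": [0,0,-0.04]},{"slide": [-0.68,0.3,0],"dr": [0,0,-0.07]},{"slide": [-0.85,0.38,0],"dr": [0,0,-0.1]},{"slide": [-1,0.46,0],"dr": [0,0,-0.106]},{"slide": [-1,0.54,0],"dr": [0,0,-0.106]},{"slide": [-1,0.54,0],"dr": [0,0,-0.106]}]'

```text
clock: 46.3
ee_pos: [0.5645, 0.0682, 0.269]
tool_rot: [0.629, 0.777, -0.001, -0.001]
ft_force: [-1.0, 0.2, -4.1]
finger_gap: 0.168
grip_force: 30.0
```

```bash
python3 - <<'E'
from h import *
go([.5647,-.0050,.235],down(np.radians(12.15)))
E
```

```text
slide [-0.2865 -0.0599  0.1359] dr [-0.0018 -0.0004 -0.0008]
```

Request:
send_rows --rows '[{"slide": [-0.15,-0.03,0],"dr": [0,0,0]},{"slide": [-0.28,-0.06,0.02],"dr": [0,0,0]},{"slide": [-0.286,-0.06,0.08],"dr": [0,0,0]},{"slide": [-0.286,-0.06,0.13],"dr": [0,0,0]},{"slide": [-0.286,-0.06,0.13],"dr": [0,0,0]},{"slide": [-0.286,-0.06,0.13],"dr": [0,0,0]},{"slide": [-0.286,-0.06,0.13],"dr": [0,0,0]}]'

```text
clock: 47.0
ee_pos: [0.5642, -0.0028, 0.2395]
tool_rot: [0.628, 0.779, 0.0, 0.0]
ft_force: [-0.1, 0.2, -2.5]
finger_gap: 0.167
grip_force: 30.0
```

```bash
python3 - <<'E'
from h import *
go([.5647,-.0050,.208],down(np.radians(12.15)))
E
```

```text
slide [-0.0091  0.0002  0.1258] dr [0.0002 0.0001 0.001 ]
```

Request:
send_rows --rows '[{"slide": [-0.009,0,0.05],"dr": [0,0,0.001]},{"slide": [-0.009,0,0.1],"dr": [0,0,0.001]},{"slide": [-0.009,0,0.12],"dr": [0,0,0.001]},{"slide": [-0.009,0,0.12],"dr": [0,0,0.001]},{"slide": [-0.009,0,0.12],"dr": [0,0,0.001]},{"slide": [-0.009,0,0.12],"dr": [0,0,0.001]}]'

```text
clock: 47.6
ee_pos: [0.5648, -0.0057, 0.2094]
tool_rot: [0.629, 0.778, 0.0, 0.0]
ft_force: [-0.2, -1.0, -3.3]
finger_gap: 0.163
grip_force: 30.0
```

```bash
python3 - <<'E'
from h import *
go([.5647,-.0050,.1925],down(np.radians(12.15)))
E
```

```text
slide [0.0029 0.0004 0.0678] dr [ 0.0003  0.0001 -0.0005]
```

Request:
send_rows --rows '[{"slide": [0.003,0,0.02],"dr": [0,0,0]},{"slide": [0.003,0,0.04],"dr": [0,0,0]},{"slide": [0.003,0,0.05],"dr": [0,0,0]},{"slide": [0.003,0,0.06],"dr": [0,0,0]},{"slide": [0.003,0,0.06],"dr": [0,0,0]}]'

```text
clock: 48.1
ee_pos: [0.5643, -0.005, 0.1937]
tool_rot: [0.629, 0.778, -0.0, -0.0]
ft_force: [0.2, -0.7, -2.2]
finger_gap: 0.163
grip_force: 30.0
```

Request:
send_rows --rows '[{"slide": [0,0,0.01],"dr": [0,0,0]},{"slide": [0,0,0.02],"dr": [0,0,0]},{"slide": [0,0,0.025],"dr": [0,0,0]},{"slide": [0,0,0.025],"dr": [0,0,0]}]'

```text
clock: 48.5
ee_pos: [0.5643, -0.005, 0.1876]
tool_rot: [0.629, 0.778, -0.0, -0.0]
ft_force: [-0.4, 1.2, -2.8]
finger_gap: 0.163
grip_force: 30.0
```

Request:
send_rows --rows '[{"slide": [0,0,0.006],"dr": [0,0,0]},{"slide": [0,0,0.012],"dr": [0,0,0]},{"slide": [0,0,0.016],"dr": [0,0,0]},{"slide": [0,0,0.016],"dr": [0,0,0]}]'

```text
clock: 48.9
ee_pos: [0.5644, -0.005, 0.1837]
tool_rot: [0.629, 0.778, -0.0, -0.0]
ft_force: [-0.7, 0.0, -2.1]
finger_gap: 0.166
grip_force: 30.0
```

Request:
send_rows --rows '[{"slide": [0,0,0.004],"dr": [0,0,0]},{"slide": [0,0,0.004],"dr": [0,0,0]}]'

```text
clock: 49.1
ee_pos: [0.5644, -0.005, 0.1835]
tool_rot: [0.629, 0.778, 0.0, 0.0]
ft_force: [-1.6, -0.0, 4.1]
finger_gap: 0.165
grip_force: 30.0
```

The deck contact is at the original height, so the cover is flush. Release and rise.

Request:
send_rows --rows '[{"slide": [0,0,0],"dr": [0,0,0]},{"slide": [0,0,0],"dr": [0,0,0]},{"slide": [0,0,0],"dr": [0,0,0]},{"slide": [0,0,0],"dr": [0,0,0]},{"slide": [0,0,0],"dr": [0,0,0]},{"slide": [0,0,-0.1],"dr": [0,0,0]},{"slide": [0,0,-0.25],"dr": [0,0,0]},{"slide": [0,0,-0.4],"dr": [0,0,0]},{"slide": [-0.15,0,-0.6],"dr": [0,0,0]},{"slide": [-0.2,0,-0.7],"dr": [0,0,0]},{"slide": [-0.2,0,-0.7],"dr": [0,0,0]},{"slide": [-0.2,0,-0.7],"dr": [0,0,0]}]' --jaw 0.5

```text
clock: 50.3
ee_pos: [0.5748, -0.0541, 0.3579]
tool_rot: [0.629, 0.777, 0.0, 0.0]
ft_force: [0.5, 0.8, -0.5]
finger_gap: 0.751
grip_force: 0.0
```

```bash
python3 - <<'E'
from h import *
d=shot('wrist','w15');t=shot('top','t15');t0=load('top');s=manip.state();print(s['ee_pos'],s['ft_force'],s['finger_gap'])
h=cv2.cvtColor(d['img'].astype(np.uint8),cv2.COLOR_RGB2HSV)
u=px(d,[.5647,-.004,.171]);print(u)
m=((h[:,:,1]<60)&(h[:,:,2]>150)).astype(np.uint8);m[240:]=0
m=cv2.morphologyEx(m,cv2.MORPH_CLOSE,np.ones((25,25)))
n,l,st,ct=cv2.connectedComponentsWithStats(m);k=1+np.argmax(st[1:,4]);print('plate px',st[k])
c=max(cv2.findContours((l==k).astype(np.uint8),0,2)[0],key=cv2.contourArea);b=cv2.boxPoints(cv2.minAreaRect(c));Q=np.array([at(d,*p,.171)[:2] for p in b]);print(Q.mean(0),[np.linalg.norm(Q[i]-Q[i-1]).round(4) for i in range(4)])
# change around rod and feeder between first and last top view
for n,p,w in(('rod',[.595,.285,.1],22),('feeder',[.563,-.006,.17],34)):
    x,y=map(int,px(t,p));g=lambda q:q['img'][y-w:y+w,x-w:x+w].astype(int)
    e=abs(g(t)-g(t0)).max(2);print(n,'changed px >60:',(e>60).sum(),'of',e.size)
E
```

```text
[ 0.57439233 -0.05340862  0.35660682] [-0.43397212 -0.17434335  0.24570277] 0.7490994893412084
(np.float64(275.8940126027509), np.float64(152.67089020525665))
plate px [  220    73   115   153 16615]
[ 0.565975 -0.004175] [np.float64(0.1609), np.float64(0.1165), np.float64(0.1609), np.float64(0.1296)]
rod changed px >60: 13 of 1936
feeder changed px >60: 1604 of 4624
```

The plate measures 161 x 117 mm at deck height, centred within 1 mm of the mouth, and the rod looks as it did at the start. I'll hand the job in.

```bash
python3 -c "
from station import manip
print(manip.finish_job())"
```

```text
the job is handed in; nothing more can be done
None
```

I handed the job in at about 50 s: all three blanks are in the tube, the stack was pressed down until it bottomed out at about 31 N, the rod is back in its cup and the cover is flush on its pins; the station gave no verdict.

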